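# Offer a biscuit for tasting

## Robot

A 6-joint arm with a two-finger parallel gripper is mounted at the origin on the work surface. World frame = base frame: x ahead of the robot, y to its left, z up, the work surface at z = 0. Lengths are in m, angles in degrees, forces in N, time in s.
With the tool pointing down it reaches from about 0.25 to 0.725 m from the base axis. Payload 9.7 kg.
Tool frame: the origin (TCP) lies at the very end of the fingers, on their centre line; the grasp point (between the pads) lies 19 mm behind it; z points along the fingers, y is the direction in which the jaws open and shut (so a half turn about z gives the same grasp; the last joint's range is limited). The gripper opens to 85 mm and grips with 20 to 120 N. Pads are 22 mm wide; open, the fingers measure 114 mm over their backs; the gripper's body (76 mm by 85 mm) begins 54 mm behind the grasp point. The pads swing forward as they close: fully open they stand 13 mm farther back than shut.
Start: joints at [75.057, 4.979, 10.078, 95.1, 0, 90], TCP at [0.142, 0.531, 0.201] pointing down, gripper open.
Joint ranges: [-179.16, 179.16], [-48.56, 103.87], [-65.8, 70.77], [-126.05, 130.52], [-82.76, 87.17], [-180, 180]. Speed limits (degrees/s): [127.2, 127.2, 147.25, 180, 180, 180].

## Interface

Orientations are given as [roll, pitch, yaw] about the fixed x, y, z axes, in that order (R = Rz(yaw) Ry(pitch) Rx(roll)).
In Python, from workcell import bot gives the robot as it stands. The module is installed in compiled form; this text tells all that it offers.
- The arm moves only by the tool step_arm, never from a script. Its arguments are lists of equal length, an entry for each row: "dr": the turn, a rotation vector about the tool's x, y, z in rad, a list of three; "xyz": the shift along the tool's x, y, z in units of 40 mm (1.0 is 40 mm), a list of three; "gripper": the opening, from 0 (shut) to 1 (fully open). In form: {"dr": [[wx, wy, wz], ...], "xyz": [[x, y, z], ...], "gripper": [gripper, ...]}. A call has exactly 8 rows; each row is the pose to reach, as a shift and turn from the pose commanded when the call began, along the tool's axes at that moment; what a row does not reach only later rows make up. A row lasts 1/10 s, in which the tool goes at most 50 mm and 8.59 degrees, less where a joint would pass 70% of its speed; a pose out of reach is approached as far as the arm can. A call with a gripper value outside its range is refused whole. The fingers move at their own pace and stop on an object; "squeeze" is the grip in N (left out, the last holds). Time passes only in rows, so rows that repeat a pose let the fingers close, or fill a call up. It gives the time, the measured TCP pose, the force and the opening at its end, in the units of the state.
- bot.get_obs(): the state, without advancing time (a new reading comes with each control period).
- bot.camera(name): name is "side" or "top"; returns a dict with "image" (480x640x3 uint8, red, green, blue), "camera_matrix" (3x3 intrinsics, pixels), "R" (3x3) and "t" (3): a world point X has camera coordinates R X + t. Camera axes: x right, y down, z forward; pixel columns grow to the right and rows downward; lengths in m; the calibration is good to about 2 mm. A picture is of the moment at which its call begins. There is no depth.
- bot.job_done(): hands the job in, once; it reports no verdict.
Trained networks look in a picture, given as the dict that the camera call returned (one of the last four; its "shot" number tells which), for a name from the list of things; names that differ only in an ending like _2 or _b are one class to them, and where a whole thing is asked for, a point or a joint stands for the part that bears it (a point fixed in the world has none). Each returns a list of dicts, best first, with "p" (0 to 1); they miss things now and then, are a little off and sometimes report something else, mostly with a low value. They report only what shows in the picture. A call takes as long as a camera call. They do not tell look-alikes from the thing itself.
- bot.regions_of(picture, thing): "region" (480x640 bool, what is visible of it) and "box" ([centre column, centre row, width, height] in pixels, round what is visible of it).
The state is a dict: "time": time; "q": joint angles; "qd": joint speeds; "joint_efforts": joint torques, N m; "ee_pos": TCP position; "tcp_rot": TCP orientation; "wrist_force": force on the tool from outside, world axes, zero at the start; "torque": the same for the moment, N m; "opening": finger opening in m.
Only numpy, scipy, OpenCV 4.12 (cv2) and the standard library are available. Lean on these libraries where they do the work, as an engineer would, in place of code of your own. Each camera call takes 0.05 s, during which the arm holds its last target.

## Task

Take the one ball-shaped biscuit out of its paper case on the baking tray and set it down gently in the middle of the round tasting dish with two lug handles, then let go of it. Then take the dish by one of its two lugs, lift it well clear of the bench as it lies, and only then, in the air, give it a quarter turn so that the free lug points straight across the bench, away from you, to a colleague on the far side; the dish must stay level and the ball in its middle all the way. Finish while still holding the dish out by its lug, level and still, high enough to pass over a jar on the bench, and leave the scale, the jar and the piping nozzle alone.

Things in the scene. Friction and masses are not known exactly. Their poses are not given: they have to be found in the camera images.
- ball_center (a point): Centre of the ball biscuit: hard golden-brown sphere, 40 mm across, 25 g, the only ball among piped drop shapes. Starts on the tray floor (centre 23 mm above the bench), nested in a low fixed white paper ring 36 mm across, 4.5 mm high. 60 mm or more from its centre to other biscuits, 70 mm to tray walls. Rolls on slopes over about 3 degrees. This point's axes turn with the ball and mean nothing.
- dish: Tasting dish: round cast aluminium, 0.16 kg, 132 mm across the rim, 34 mm high, loose. Origin: centre of its underside; z up; x along the line through its two lugs, at the start within 20 degrees of world y (sideways). Inside: flat middle 24 mm across, 6 mm above the underside, rising 4 degrees to radius 32 (7.5 mm high), 14 degrees to radius 52 (12.5 mm high), then steeply to the rim.
- dish_middle (a point): The point in the dish where the ball's centre belongs: on the dish's axis, 26 mm above its underside. Axes as the dish.
- dish_lug_a (a point): Grip point of the lug at the dish's +x side, 83 mm from its axis, 29 mm above its underside. Each lug is a solid level bar standing out from the rim, from radius 66 to 101 mm, 30 mm wide (along the dish's y) and 14 mm thick (22 to 36 mm above the underside); fingers can close across its width from above. Held firmly by one lug (25 N or more) the dish sags by a few degrees at most; held loosely it tips. Axes as the dish.
- dish_lug_b (a point): Grip point of the same kind of lug at the dish's -x side, 83 mm from the axis and 29 mm above the underside. The two lugs are alike and either may be held. Axes as the dish.
- tray: Aluminium baking tray, 360 x 210 mm, walls 25 mm high and 3 mm thick, floor 3 mm thick; fixed, on the robot's left or right. Origin: centre of its underside; x along its long side, roughly away from the robot. Its half towards the robot is full of piped drop biscuits 25 mm high that stick to it; the ball is in the other half.
- bench_front (a point): Fixed point of the white bench top, 0.42 m straight ahead of the robot, height 0; it gives the bench's directions: x straight across the bench, away from the robot to the colleague's side, y to the robot's left. The bench top ends 0.95 m ahead of the robot.
- scale: Bystander: flat white kitchen scale, 170 x 200 mm and 35 mm high, origin at the centre of its underside; stands on the side where the tray is not.
- jar: Bystander: closed jar of chocolate drops, 66 mm in diameter and 95 mm high, origin at the centre of its underside.
- nozzle: Bystander: small steel piping nozzle, a cone standing on its wide end, 35 mm across and 44 mm high, origin at the centre of its underside.
Things that resemble listed ones, but are neither listed nor needed, are in the scene too. What is shaped like the dish but red is not meant.

How it is judged:
By the outcome, as a careful person would: the job done as asked, in the order asked, and still so for the second after the job is handed in, while the arm keeps its last pose, push and grip.
It also fails if it takes over 59 s, if anything falls off the work surface, if the arm or the gripper's body presses on something with over 40 N, if the wrist force passes 120 N, or if a joint passes its speed limit or range.

## Working session

There is one attempt and no reset: what is moved stays moved. The work goes in short steps, Python scripts to look and compute and a tool call to move; the robot and the scene stay as the last step left them, time stands still between calls to the robot, and variables do not carry over. Pictures are saved under pics/ and viewed, and the job is handed in when it is done.

Besides the shell and the picture viewer there is one more tool, called by a JSON object that holds its "api" and its "payload". step_arm: Moves the arm, as the interface text tells. Its arguments: {"type":"object","properties":{"dr":{"type":"array"},"xyz":{"type":"array"},"gripper":{"type":"array"},"squeeze":{"type":"number"}},"required":["dr","xyz","gripper"]}

```bash
mkdir -p pics; ls; cat > h.py <<'E'
import numpy as np, cv2
from workcell import bot
def save(p,name,crop=None,s=1):
    im=p["image"][:,:,::-1]
    if crop: im=im[crop[1]:crop[3],crop[0]:crop[2]]
    if s!=1: im=cv2.resize(im,None,fx=s,fy=s,interpolation=cv2.INTER_CUBIC)
    cv2.imwrite("pics/"+name+".png",im)
def proj(p,X):
    c=p["R"]@np.array(X,float)+p["t"]; u=p["camera_matrix"]@c; return u[:2]/u[2]
def onz(p,uv,z):
    d=np.linalg.inv(p["camera_matrix"])@np.array([uv[0],uv[1],1.]); R=np.array(p["R"]);t=np.array(p["t"])
    o=-R.T@t; d=R.T@d; return o+d*(z-o[2])/d[2]
E
python3 - <<'E'
from h import *
print(bot.get_obs())
for n in("top","side"):
    p=bot.camera(n); save(p,n+"0"); print(n,-np.array(p["R"]).T@p["t"],p["R"],p["shot"])
    for th in("ball_center","dish","tray","scale","jar","nozzle"):
        for r in bot.regions_of(p,th): print(th,round(r["p"],2),np.round(r["box"],1),np.round(onz(p,r["box"][:2],0.02),3))
E
```

```text
pics
{'time': 0.0, 'q': array([ 7.50554321e+01,  5.01073461e+00,  1.00375152e+01,  9.51003657e+01,
       -1.95383038e-03,  8.99987840e+01]), 'qd': array([ 0.06704796, -0.06522629, -0.04107567, -0.0379192 , -0.00134356,
        0.06759393]), 'joint_efforts': array([-6.74991497e-04, -5.20385563e+01,  4.64802468e+01,  1.65107567e-02,
        6.64151401e-08,  2.14134894e-05]), 'ee_pos': array([0.14178077, 0.53114645, 0.20041402]), 'tcp_rot': array([-1.79926415e+02,  1.95226707e-03,  1.65056651e+02]), 'wrist_force': array([ 0.29384322,  0.11259488, -0.22461481]), 'torque': array([-0.00022411, -0.00220138,  0.02596612]), 'opening': 0.08525131013134916}
top [0.44622106 0.01326431 0.87801567] [[ 0.01284135 -0.99969946 -0.02088263]
 [-0.98638276 -0.0092402  -0.16420617]
 [ 0.16396386  0.02270689 -0.98620497]] 1
ball_center 0.58 [191.8 271.9  24.2  22.5] [0.518 0.28  0.02 ]
dish 0.69 [483.4 142.5  98.   68. ] [ 0.776 -0.275  0.02 ]
dish 0.62 [357.9 277.8 107.2  77.6] [ 0.511 -0.032  0.02 ]
tray 0.87 [176.  281.2 134.  200.3] [0.5   0.308 0.02 ]
scale 0.75 [501.6 277.4 119.1  98.1] [ 0.514 -0.297  0.02 ]
scale 0.72 [357.7 277.6 111.8  72.1] [ 0.511 -0.031  0.02 ]
jar 0.74 [320.6 148.1  34.   43.1] [0.763 0.041 0.02 ]
nozzle 0.65 [390.7 174.9  22.   17.1] [ 0.709 -0.095  0.02 ]
side [ 0.42059035 -0.58294002  0.624982  ] [[ 0.94996466 -0.31217717  0.010609  ]
 [-0.2069629  -0.65450676 -0.7271776 ]
 [ 0.23395191  0.68859735 -0.68636739]] 2
ball_center 0.67 [224.3 173.2  20.5  17.5] [0.516 0.284 0.02 ]
dish 0.73 [444.9 340.6  86.5 110.9] [ 0.768 -0.28   0.02 ]
dish 0.69 [253.2 268.1  68.5  83.3] [ 0.511 -0.032  0.02 ]
tray 0.84 [220.6 176.4 162.1  84.6] [0.506 0.273 0.02 ]
scale 0.57 [305.5 401.8 157.8 151.9] [ 0.522 -0.308  0.02 ]
scale 0.37 [367.2 271.6  18.8  26.9] [ 0.71  -0.105  0.02 ]
jar 0.97 [360.9 209.1  36.5  55.1] [0.772 0.065 0.02 ]
nozzle 0.62 [369.6 270.3  16.   23.4] [ 0.715 -0.103  0.02 ]
```

View pics/top0.png

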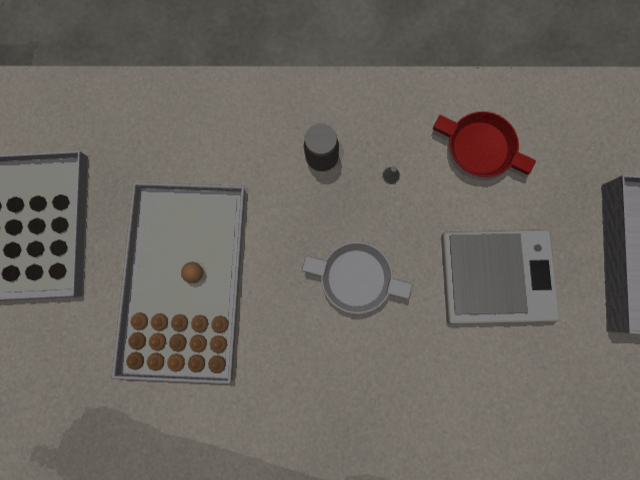

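View pics/side0.png

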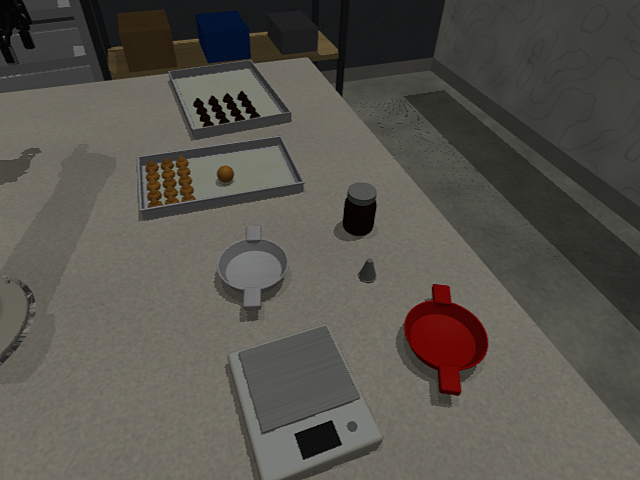

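Seen in both pictures:
- **Ball:** the only sphere is at top (192,272). Look-alikes are the piped drops at (139–220, 320–365) and the dark drops on the far-left tray.
- **Dish:** the silver two-lug dish is at top (358,278). The red look-alike at (484,146) is not meant.
- **Bystanders:** jar at (321,148), nozzle at (391,175), scale at (501,277).

Next I'll measure these exactly and take a close crop.

```bash
cat >> h.py <<'E'
from scipy.optimize import minimize
def tri(ps,uvs):
    A=[];b=[]
    for p,uv in zip(ps,uvs):
        R=np.array(p["R"]);o=-R.T@np.array(p["t"]);d=R.T@(np.linalg.inv(p["camera_matrix"])@[uv[0],uv[1],1.]);d/=np.linalg.norm(d)
        M=np.eye(3)-np.outer(d,d);A.append(M);b.append(M@o)
    return np.linalg.lstsq(np.vstack(A),np.hstack(b),rcond=None)[0]
def cent(r):
    y,x=np.nonzero(r["region"]); return np.array([x.mean(),y.mean()])
def dishmask(p,x,y,th,z=0):
    S=4;m=np.zeros((480*2,640*2),np.uint8)
    c,s=np.cos(th),np.sin(th)
    def P(pts):
        X=[[x+c*a-s*b,y+s*a+c*b,z+h] for a,b,h in pts]
        q=np.array([proj(p,k) for k in X]); return cv2.convexHull(((q*2+.5)*16).astype(np.int32))
    t=np.linspace(0,2*np.pi,40)
    body=[(.066*np.cos(k),.066*np.sin(k),.034) for k in t]+[(.053*np.cos(k),.053*np.sin(k),0) for k in t]
    cv2.fillPoly(m,[P(body)],1,shift=4)
    for g in(1,-1):
        cv2.fillPoly(m,[P([(g*a,b,h) for a in(.06,.101) for b in(-.015,.015) for h in(.022,.036)])],1,shift=4)
    return m.astype(bool)
def fitdish(ps,regs,x0,z=0):
    up=[cv2.resize(r.astype(np.uint8),None,fx=2,fy=2,interpolation=cv2.INTER_NEAREST)>0 for r in regs]
    def f(v):
        e=0
        for p,r in zip(ps,up):
            m=dishmask(p,v[0],v[1],v[2]/100,z); e+=1-(m&r).sum()/(m|r).sum()
        return e
    s=minimize(lambda v:f([v[0]/1000,v[1]/1000,v[2]]),[x0[0]*1e3,x0[1]*1e3,x0[2]*100],method="Nelder-Mead",options=dict(initial_simplex=[[x0[0]*1e3+a,x0[1]*1e3+b,x0[2]*100+d] for a,b,d in((0,0,0),(6,0,0),(0,6,0),(0,0,15))]))
    return s.x[0]/1e3,s.x[1]/1e3,s.x[2]/100,s.fun
E
cat > m.py <<'E'
from h import *
ps=[bot.camera("top"),bot.camera("side")]
B=[bot.regions_of(p,"ball_center")[0] for p in ps]
print("ball",np.round(tri(ps,[cent(b) for b in B]),4),[np.round(onz(p,cent(b),.023),4) for p,b in zip(ps,B)])
D=[min(bot.regions_of(p,"dish"),key=lambda r:np.linalg.norm(onz(p,r["box"][:2],.02)[:2]-[.511,-.032]))["region"] for p in ps]
for g in(1.3,1.6,1.8): print("both",fitdish(ps,D,(.511,-.032,g)))
for i in(0,1): print(i,fitdish(ps[i:i+1],D[i:i+1],(.511,-.032,1.35)))
J=[max(bot.regions_of(p,"jar"),key=lambda r:r["p"]) for p in ps]
print("jar",tri(ps,[cent(b) for b in J]))
save(ps[0],"ballcrop",(100,200,420,400),2.4)
E
python3 m.py
```

```text
ball [0.5173 0.2793 0.0214] [array([0.5183, 0.2788, 0.023 ]), array([0.516 , 0.2771, 0.023 ])]
both (np.float64(0.5111197143190356), np.float64(-0.028886853390214736), np.float64(1.323785583645315), np.float64(0.07236331625830517))
both (np.float64(0.5113771772822083), np.float64(-0.028038000077734552), np.float64(1.3251603015008353), np.float64(0.07387670046763395))
both (np.float64(0.5114039956617663), np.float64(-0.028304617093201267), np.float64(1.319578390827453), np.float64(0.07333674017090719))
0 (np.float64(0.5120854826562932), np.float64(-0.028239229276347894), np.float64(1.3225658778466884), np.float64(0.022439883913764502))
1 (np.float64(0.5103862519689699), np.float64(-0.028641830062484094), np.float64(1.3265598707081727), np.float64(0.03442796610169496))
jar [0.75529678 0.03995498 0.04526374]
```

View pics/ballcrop.png

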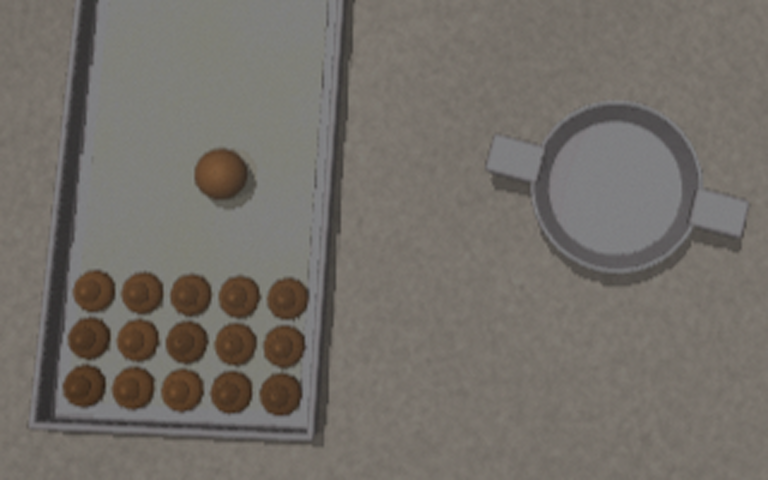

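The smooth sphere at crop (221,174) is clearly the ball, and the dish is the silver one. I'll move above the ball.

{"api": "step_arm", "payload": {"dr": [[0, 0, 0], [0, 0, 0], [0, 0, 0], [0, 0, 0], [0, 0, 0], [0, 0, 0], [0, 0, 0], [0, 0, 0]], "xyz": [[-1.0, -0.35, 0.2], [-2.1, -0.73, 0.4], [-3.2, -1.1, 0.6], [-4.3, -1.5, 0.8], [-5.4, -1.87, 1.0], [-6.5, -2.25, 1.2], [-7.6, -2.63, 1.4], [-8.7, -3.0, 1.6]], "gripper": [0.76, 0.76, 0.76, 0.76, 0.76, 0.76, 0.76, 0.76], "squeeze": 25}}

```text
time: 1.9
ee_pos: [0.4486, 0.3244, 0.137]
tcp_rot: [180.0, 0.0, 165.1]
wrist_force: [0.0, 0.7, 0.3]
opening: 0.0648
```

{"api": "step_arm", "payload": {"dr": [[0, 0, 0], [0, 0, 0], [0, 0, 0], [0, 0, 0], [0, 0, 0], [0, 0, 0], [0, 0, 0], [0, 0, 0]], "xyz": [[-0.8, -0.28, 0.2], [-1.5, -0.52, 0.5], [-1.8, -0.63, 0.9], [-1.95, -0.68, 1.3], [-1.95, -0.68, 1.7], [-1.95, -0.68, 1.9], [-1.95, -0.68, 1.9], [-1.95, -0.68, 1.9]], "gripper": [0.76, 0.76, 0.76, 0.76, 0.76, 0.76, 0.76, 0.76]}}

```text
time: 2.7
ee_pos: [0.515, 0.2799, 0.0615]
tcp_rot: [180.0, 0.0, 165.1]
wrist_force: [-0.5, 0.0, 0.5]
opening: 0.065
```

```bash
python3 - <<'E'
from h import *
o=bot.get_obs();print(o["q"],o["ee_pos"])
p=bot.camera("side");save(p,"s1",(130,60,330,220),4);
q=bot.camera("top");save(q,"t1",(100,180,300,340),4)
E
```

```text
[ 2.85229842e+01  9.41956750e+00 -4.55341089e-01  8.01067708e+01
  4.22559884e-03  4.34086338e+01] [0.51504496 0.27994063 0.0615277 ]
```

View pics/s1.png

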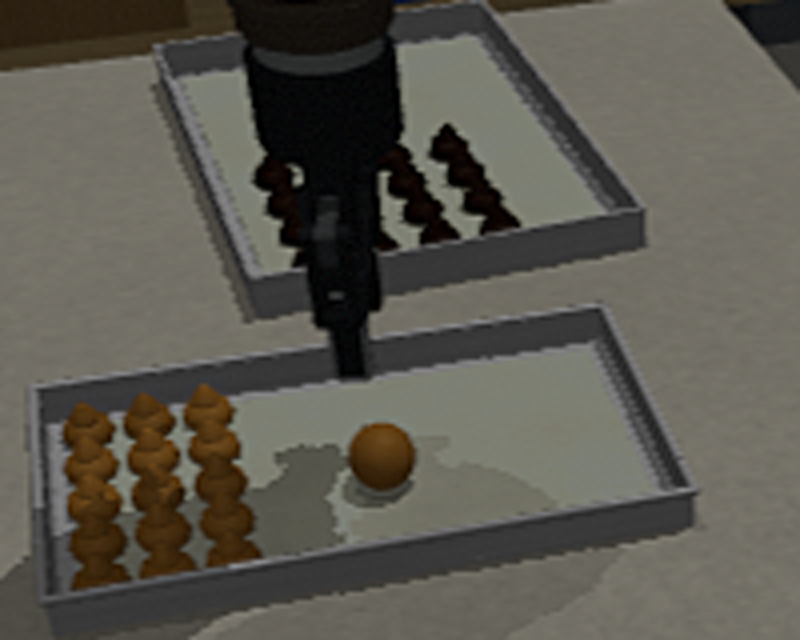

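View pics/t1.png

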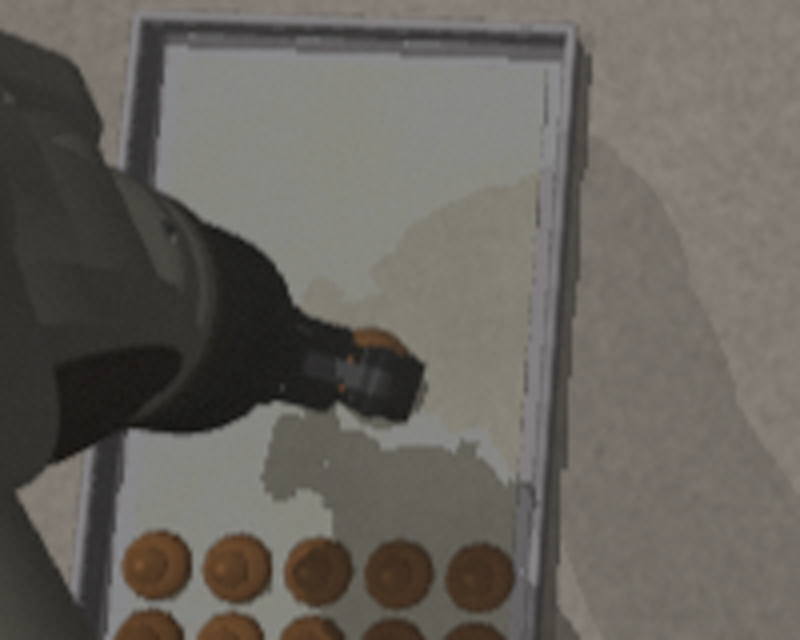

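The ball is untouched at side crop (381,456) with the open gripper above it. I'll descend.

{"api": "step_arm", "payload": {"dr": [[0, 0, 0], [0, 0, 0], [0, 0, 0], [0, 0, 0], [0, 0, 0], [0, 0, 0], [0, 0, 0], [0, 0, 0]], "xyz": [[-0.06, -0.03, 0.2], [-0.06, -0.03, 0.45], [-0.06, -0.03, 0.7], [-0.06, -0.03, 0.95], [-0.06, -0.03, 1.15], [-0.06, -0.03, 1.3], [-0.06, -0.03, 1.38], [-0.06, -0.03, 1.38]], "gripper": [0.76, 0.76, 0.76, 0.76, 0.76, 0.76, 0.76, 0.76]}}

```text
time: 3.6
ee_pos: [0.5173, 0.2775, 0.0054]
tcp_rot: [-180.0, -0.0, 165.1]
wrist_force: [-0.1, 0.6, 0.1]
opening: 0.065
```

```bash
python3 - <<'E'
from h import *
p=bot.camera("side");save(p,"s2",(170,100,290,220),5)
q=bot.camera("top");save(q,"t2",(130,220,250,320),6)
E
```

```text
(no output)
```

View pics/s2.png

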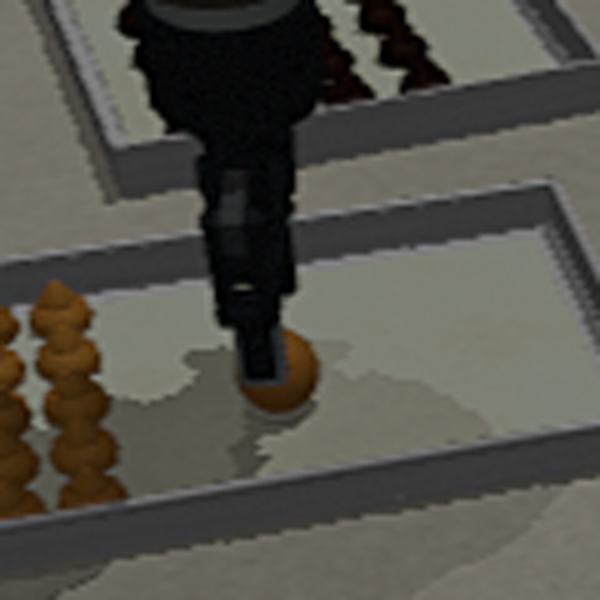

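View pics/t2.png

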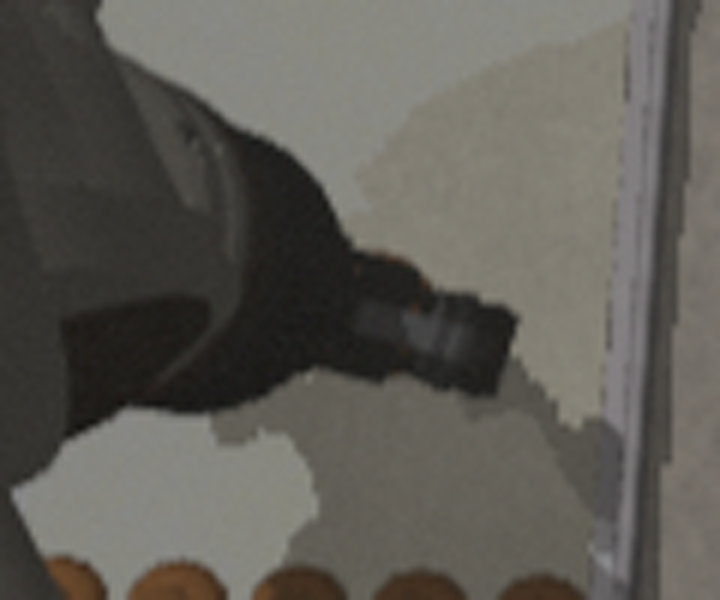

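```bash
python3 - <<'E'
from h import *
p=bot.camera("side");c=lambda X:(proj(p,X)-[170,100])*5
b=[.5173,.2775];d=np.array([.257,.966]);t=np.array([.966,-.257])
for k in(-.0325,-.047):
  for w in(-.011,.011):
    X=b+d*k+t*w
    print(k,w,c([*X,.0054]),c([*X,.012]),c([*X,.018]))
print("ball",c([*b,.023]))
r=bot.regions_of(p,"ball_center");print(r and (cent(r[0])-[170,100])*5)
E
```

```text
-0.0325 -0.011 [250.69888583 440.15380467] [248.99536084 428.71399829] [247.43340993 418.22491467]
-0.0325 0.011 [298.35443707 438.90415194] [296.86587461 427.47093924] [295.50103384 416.98799671]
-0.047 -0.011 [248.17813851 459.29945997] [246.44531436 447.82611245] [244.85635662 437.30533093]
-0.047 0.011 [296.33418261 458.01624315] [294.82087012 446.54944289] [293.43321214 436.03476275]
ball [275.32934362 367.54913857]
[]
```

```bash
python3 - <<'E'
from h import *
b=[.5173,.2775];d=np.array([.257,.966]);t=np.array([.966,-.257])
for n,crop in(("side",(170,100,290,220)),("top",(130,220,250,320))):
  p=bot.camera(n); im=p["image"][crop[1]:crop[3],crop[0]:crop[2],::-1].astype(float)
  im=cv2.resize(np.clip((im/255)**.45*255,0,255).astype(np.uint8),None,fx=6,fy=6,interpolation=cv2.INTER_CUBIC)
  for k,col in((-.0325,(0,0,255)),(.0325,(255,0,0))):
   for z in(.0135,.05):
    for w in(-.011,.011):
      q=(proj(p,[*(b+d*k+t*w),z])-crop[:2])*6; cv2.circle(im,tuple(int(v) for v in q),4,col,-1)
  q=(proj(p,[*b,.023])-crop[:2])*6; cv2.circle(im,tuple(int(v) for v in q),4,(0,255,0),-1)
  cv2.imwrite(f"pics/{n}3.png",im[:600])
E
```

```text
(no output)
```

View pics/side3.png

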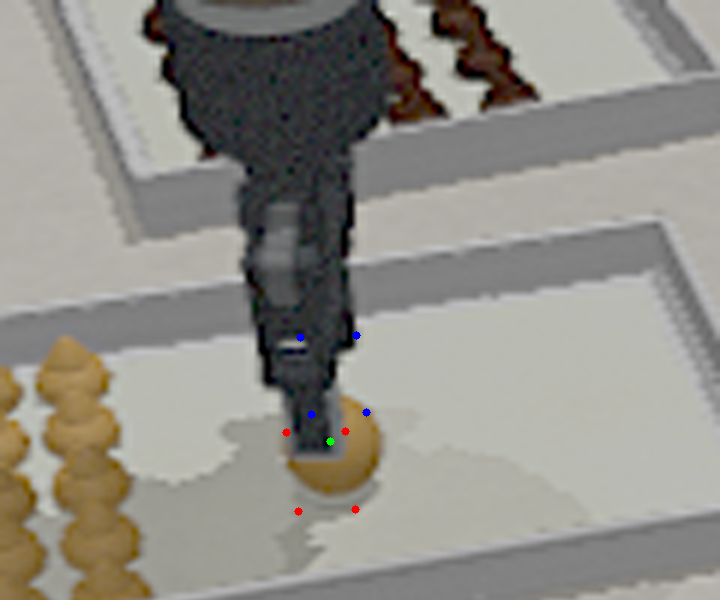

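View pics/top3.png

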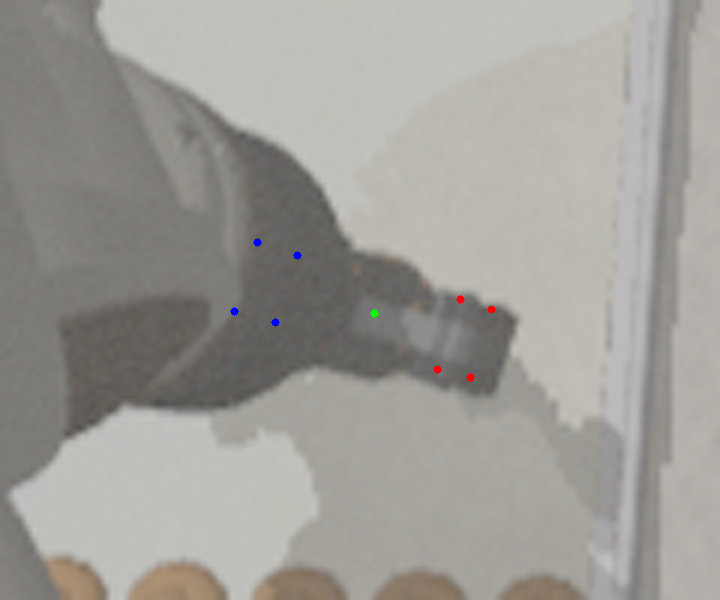

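The fingertips look higher in the side view (455 px row, where about 510 was expected) than the TCP reading implies. I'll raise the arm and shut the fingers in free air to check the tip offset.

{"api": "step_arm", "payload": {"dr": [[0, 0, 0], [0, 0, 0], [0, 0, 0], [0, 0, 0], [0, 0, 0], [0, 0, 0], [0, 0, 0], [0, 0, 0]], "xyz": [[0, 0, -0.4], [0, 0, -1.0], [0, 0, -1.6], [0, 0, -2.0], [0, 0, -2.0], [0, 0, -2.0], [0, 0, -2.0], [0, 0, -2.0]], "gripper": [0.76, 0.76, 0.7, 0.1, 0.1, 0.1, 0.1, 0.1]}}

```text
time: 4.7
ee_pos: [0.517, 0.2773, 0.0846]
tcp_rot: [-179.9, -0.1, 165.1]
wrist_force: [-0.7, -0.5, 0.2]
opening: 0.0083
```

```bash
cat > ov.py <<'E'
from h import *
o=bot.get_obs();b=o["ee_pos"][:2];z0=o["ee_pos"][2];op=o["opening"];print(b,z0,op)
y=np.radians(o["tcp_rot"][2]);d=np.array([np.sin(y),-np.cos(y)]);t=np.array([np.cos(y),np.sin(y)])
for n in("side","top"):
  p=bot.camera(n);u=proj(p,[*b,z0]);c=np.clip((u-[60,50]).astype(int),0,[520,380])
  im=p["image"][c[1]:c[1]+100,c[0]:c[0]+120,::-1].astype(float)
  im=cv2.resize(np.clip((im/255)**.45*255,0,255).astype(np.uint8),None,fx=6,fy=6,interpolation=cv2.INTER_CUBIC)
  for k,col in((-op/2,(0,0,255)),(op/2,(255,0,0))):
   for z in(z0,z0+.04):
    for w in(-.011,.011):
      q=(proj(p,[*(b+d*k+t*w),z])-c)*6; cv2.circle(im,tuple(int(v) for v in q),4,col,-1)
  cv2.imwrite(f"pics/{n}_{o['time']:.2f}.png",im);print(f"{n}_{o['time']:.2f}")
E
python3 ov.py
```

```text
[0.51695166 0.27726793] 0.08463245910432454 0.008304509924576734
side_4.70
top_4.70
```

View pics/side_4.70.png

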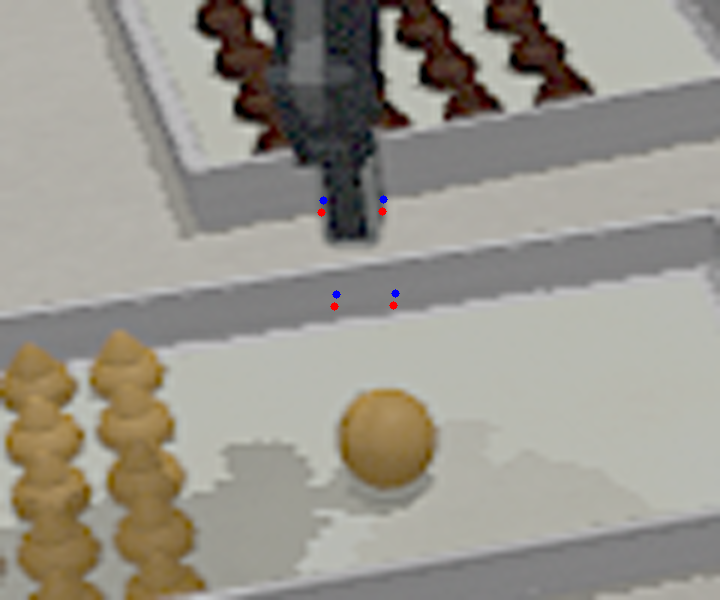

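View pics/top_4.70.png

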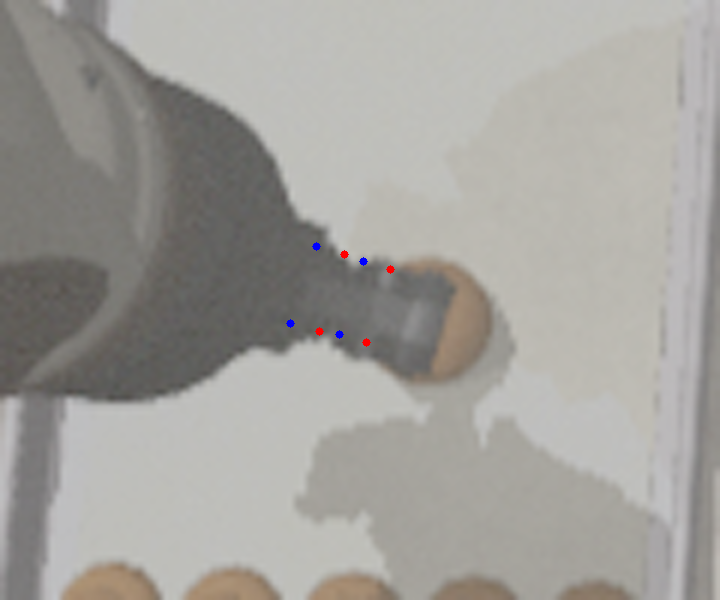

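{"api": "step_arm", "payload": {"dr": [[0, 0, 0], [0, 0, 0], [0, 0, 0], [0, 0, 0], [0, 0, 0], [0, 0, 0], [0, 0, 0], [0, 0, 0]], "xyz": [[-0.9, 0.14, 0], [-1.55, 0.24, 0.2], [-1.55, 0.24, 0.8], [-1.55, 0.24, 1.4], [-1.55, 0.24, 1.8], [-1.55, 0.24, 1.93], [-1.55, 0.24, 1.93], [-1.55, 0.24, 1.93]], "gripper": [0, 0, 0, 0, 0, 0, 0, 0]}}

```text
time: 5.6
ee_pos: [0.5803, 0.2712, 0.0099]
tcp_rot: [179.9, 0.1, 165.1]
wrist_force: [-0.3, -0.2, -0.3]
opening: -0.0001
```

```bash
python3 ov.py
```

```text
[0.58028152 0.27116799] 0.009908109516050277 -5.9748386104760866e-05
side_5.60
top_5.60
```

View pics/side_5.60.png

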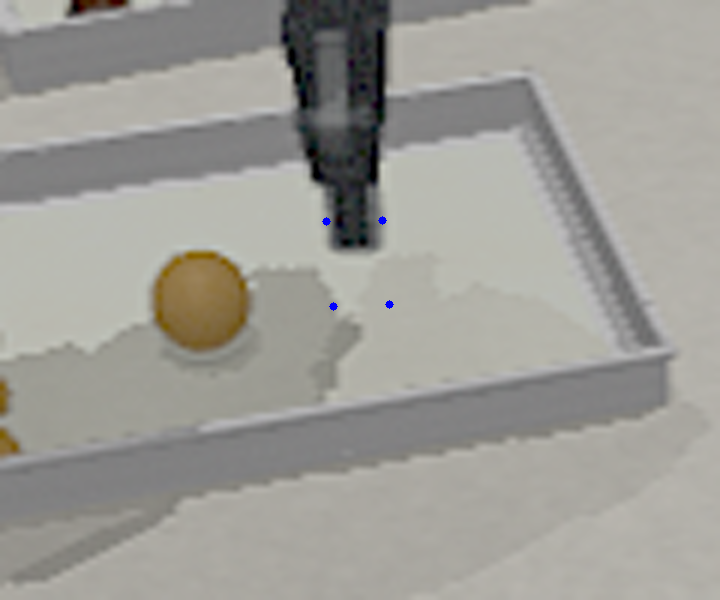

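View pics/top_5.60.png

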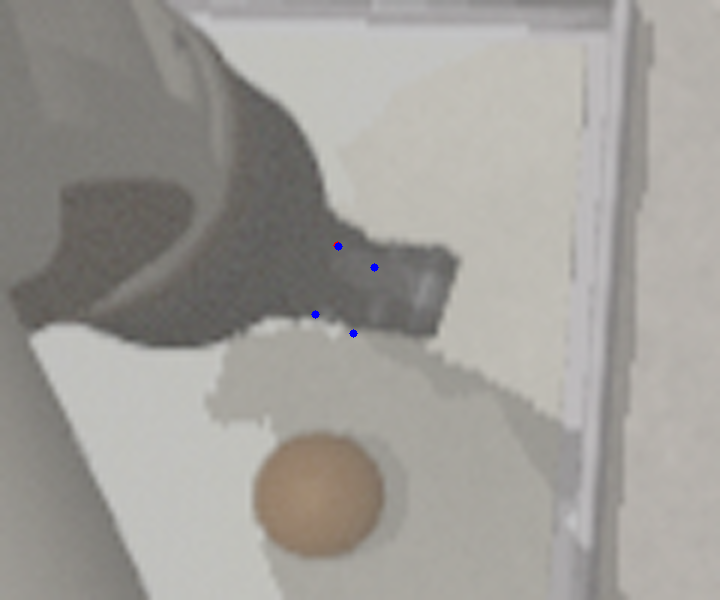

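{"api": "step_arm", "payload": {"dr": [[0, 0, 0], [0, 0, 0], [0, 0, 0], [0, 0, 0], [0, 0, 0], [0, 0, 0], [0, 0, 0], [0, 0, 0]], "xyz": [[0, 0, 0.02], [0, 0, 0.04], [0, 0, 0.06], [0, 0, 0.08], [0, 0, 0.1], [0, 0, 0.12], [0, 0, 0.13], [0, 0, 0.13]], "gripper": [0, 0, 0, 0, 0, 0, 0, 0]}}

```text
time: 6.5
ee_pos: [0.5798, 0.2708, 0.0034]
tcp_rot: [-180.0, -0.0, 165.1]
wrist_force: [0.9, 1.3, 0.2]
opening: 0.0
```

{"api": "step_arm", "payload": {"dr": [[0, 0, 0], [0, 0, 0], [0, 0, 0], [0, 0, 0], [0, 0, 0], [0, 0, 0], [0, 0, 0], [0, 0, 0]], "xyz": [[0, 0, 0.01], [0, 0, 0.02], [0, 0, 0.03], [0, 0, 0.04], [0, 0, 0.05], [0, 0, 0.06], [0, 0, 0.06], [0, 0, 0.06]], "gripper": [0, 0, 0, 0, 0, 0, 0, 0]}}

```text
time: 7.3
ee_pos: [0.5798, 0.2708, 0.0011]
tcp_rot: [-180.0, -0.0, 165.1]
wrist_force: [0.1, 0.1, 0.1]
opening: -0.0003
```

No contact 2 mm below floor level, so the real tips do sit above the reported TCP. I'll carry on down in small steps.

{"api": "step_arm", "payload": {"dr": [[0, 0, 0], [0, 0, 0], [0, 0, 0], [0, 0, 0], [0, 0, 0], [0, 0, 0], [0, 0, 0], [0, 0, 0]], "xyz": [[0, 0, 0.03], [0, 0, 0.06], [0, 0, 0.09], [0, 0, 0.12], [0, 0, 0.15], [0, 0, 0.15], [0, 0, 0.15], [0, 0, 0.15]], "gripper": [0, 0, 0, 0, 0, 0, 0, 0]}}

```text
time: 8.1
ee_pos: [0.5798, 0.2709, -0.0049]
tcp_rot: [180.0, 0.0, 165.1]
wrist_force: [0.3, -0.2, 0.4]
opening: -0.0001
```

```bash
python3 ov.py
```

```text
[0.5798467  0.27089003] -0.004867243758681243 -0.0001483663861412152
side_8.10
top_8.10
```

View pics/side_8.10.png

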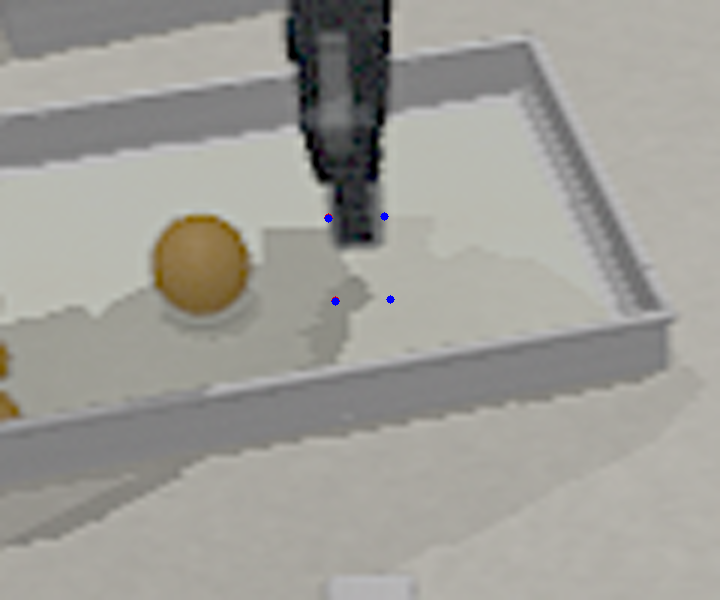

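View pics/top_8.10.png

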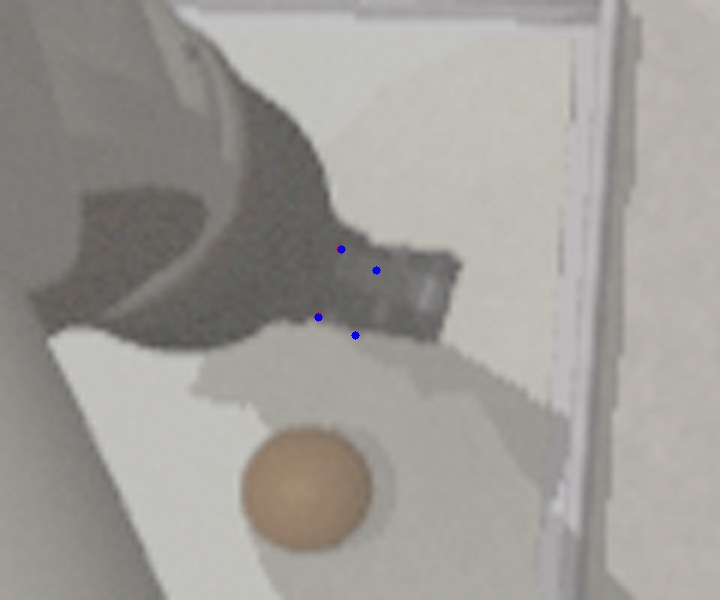

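{"api": "step_arm", "payload": {"dr": [[0, 0, 0], [0, 0, 0], [0, 0, 0], [0, 0, 0], [0, 0, 0], [0, 0, 0], [0, 0, 0], [0, 0, 0]], "xyz": [[0, 0, 0.05], [0, 0, 0.1], [0, 0, 0.15], [0, 0, 0.2], [0, 0, 0.25], [0, 0, 0.25], [0, 0, 0.25], [0, 0, 0.25]], "gripper": [0, 0, 0, 0, 0, 0, 0, 0]}}

```text
time: 9.0
ee_pos: [0.5799, 0.2709, -0.0148]
tcp_rot: [180.0, 0.0, 165.1]
wrist_force: [-0.2, -0.1, 0.3]
opening: -0.0003
```

```bash
python3 ov.py
```

```text
[0.57989826 0.27090367] -0.014800874657605038 -0.00026842812482761106
side_9.00
top_9.00
```

View pics/side_9.00.png

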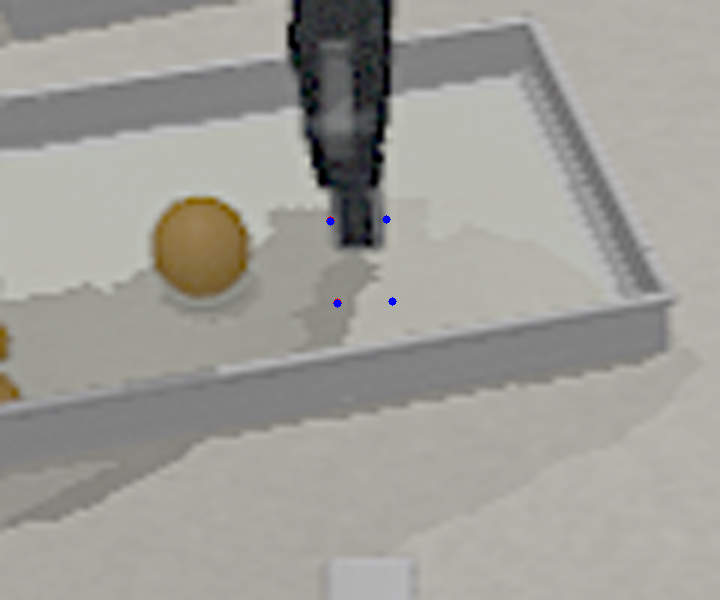

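{"api": "step_arm", "payload": {"dr": [[0, 0, 0], [0, 0, 0], [0, 0, 0], [0, 0, 0], [0, 0, 0], [0, 0, 0], [0, 0, 0], [0, 0, 0]], "xyz": [[0, 0, 0.03], [0, 0, 0.06], [0, 0, 0.09], [0, 0, 0.12], [0, 0, 0.14], [0, 0, 0.14], [0, 0, 0.14], [0, 0, 0.14]], "gripper": [0, 0, 0, 0, 0, 0, 0, 0]}}

```text
time: 9.9
ee_pos: [0.5799, 0.2709, -0.0204]
tcp_rot: [180.0, 0.0, 165.1]
wrist_force: [0.2, 0.1, 0.7]
opening: -0.0003
```

{"api": "step_arm", "payload": {"dr": [[0, 0, 0], [0, 0, 0], [0, 0, 0], [0, 0, 0], [0, 0, 0], [0, 0, 0], [0, 0, 0], [0, 0, 0]], "xyz": [[0, 0, 0.01], [0, 0, 0.02], [0, 0, 0.03], [0, 0, 0.04], [0, 0, 0.05], [0, 0, 0.05], [0, 0, 0.05], [0, 0, 0.05]], "gripper": [0, 0, 0, 0, 0, 0, 0, 0]}}

```text
time: 10.7
ee_pos: [0.5798, 0.2709, -0.0225]
tcp_rot: [-180.0, 0.0, 165.1]
wrist_force: [-0.1, 0.5, -0.3]
opening: -0.0002
```

Tips are clear of the floor down to a reported TCP of −22.5 mm, so the offset is about +27 mm, as the pictures show. I'll use that height, which is known to be free, to grasp the ball. Going back above it with the fingers open.

{"api": "step_arm", "payload": {"dr": [[0, 0, 0], [0, 0, 0], [0, 0, 0], [0, 0, 0], [0, 0, 0], [0, 0, 0], [0, 0, 0], [0, 0, 0]], "xyz": [[0, 0, -0.5], [0, 0, -1.2], [0, 0, -1.7], [0.6, -0.09, -1.7], [1.2, -0.18, -1.7], [1.56, -0.24, -1.7], [1.56, -0.24, -1.7], [1.56, -0.24, -1.7]], "gripper": [0, 0.4, 0.76, 0.76, 0.76, 0.76, 0.76, 0.76]}}

```text
time: 11.5
ee_pos: [0.5175, 0.2778, 0.0458]
tcp_rot: [180.0, 0.0, 165.1]
wrist_force: [-0.3, 0.1, 0.7]
opening: 0.0648
```

{"api": "step_arm", "payload": {"dr": [[0, 0, 0], [0, 0, 0], [0, 0, 0], [0, 0, 0], [0, 0, 0], [0, 0, 0], [0, 0, 0], [0, 0, 0]], "xyz": [[0, 0, 0.3], [0, 0, 0.6], [0, 0, 0.9], [0, 0, 1.2], [0, 0, 1.4], [0, 0, 1.6], [0, 0, 1.68], [0, 0, 1.68]], "gripper": [0.76, 0.76, 0.76, 0.76, 0.76, 0.76, 0.76, 0.76]}}

```text
time: 12.3
ee_pos: [0.5169, 0.2776, -0.0221]
tcp_rot: [-180.0, -0.0, 165.1]
wrist_force: [-1.0, 0.1, 0.3]
opening: 0.0649
```

```bash
python3 ov.py
```

```text
[0.5169044  0.27757096] -0.02211451472978969 0.06487438839141468
side_12.30
top_12.30
```

View pics/side_12.30.png

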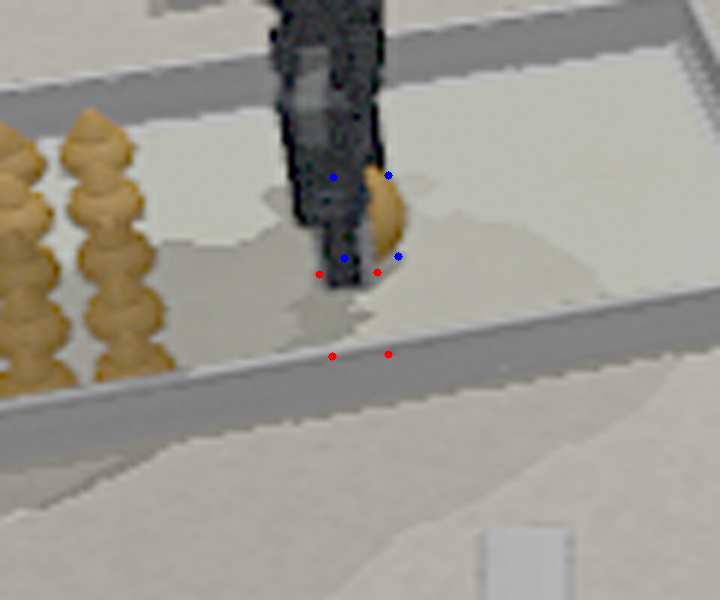

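{"api": "step_arm", "payload": {"dr": [[0, 0, 0], [0, 0, 0], [0, 0, 0], [0, 0, 0], [0, 0, 0], [0, 0, 0], [0, 0, 0], [0, 0, 0]], "xyz": [[0, 0, 0], [0, 0, 0], [0, 0, 0], [0, 0, 0], [0, 0, 0], [0, 0, 0], [0, 0, 0], [0, 0, 0]], "gripper": [0.7, 0.63, 0.56, 0.5, 0.4, 0.3, 0.3, 0.3], "squeeze": 25}}

```text
time: 13.2
ee_pos: [0.5172, 0.2776, -0.0215]
tcp_rot: [180.0, 0.0, 165.1]
wrist_force: [-1.3, -0.3, 3.5]
opening: 0.0382
```

{"api": "step_arm", "payload": {"dr": [[0, 0, 0], [0, 0, 0], [0, 0, 0], [0, 0, 0], [0, 0, 0], [0, 0, 0], [0, 0, 0], [0, 0, 0]], "xyz": [[0, 0, -0.05], [0, 0, -0.15], [0, 0, -0.3], [0, 0, -0.5], [0, 0, -0.7], [0, 0, -0.9], [0, 0, -1.0], [0, 0, -1.0]], "gripper": [0.3, 0.3, 0.3, 0.3, 0.3, 0.3, 0.3, 0.3]}}

```text
time: 14.0
ee_pos: [0.5175, 0.2779, 0.0192]
tcp_rot: [179.9, 0.1, 165.1]
wrist_force: [0.0, -0.6, -0.7]
opening: 0.0387
```

```bash
python3 ov.py
```

```text
[0.51749655 0.27787973] 0.019210325541362074 0.03866604374132918
side_14.00
top_14.00
```

```bash
ls -t pics | head -2
```

```text
top_14.00.png
side_14.00.png
```

View pics/side_14.00.png

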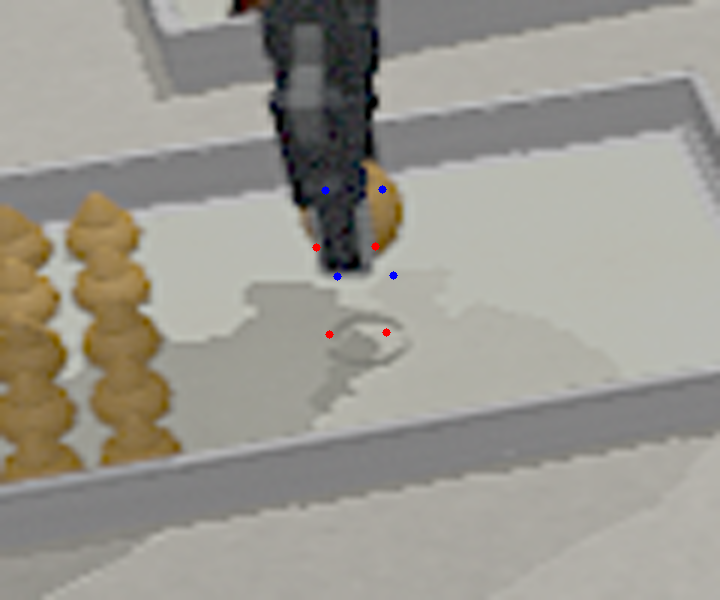

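The ball is lifted (side crop (353,210)) and the paper ring is left empty at (365,340). Measuring the ball's offset in the hand.

```bash
python3 - <<'E'
from h import *
o=bot.get_obs();print(o["ee_pos"],o["opening"])
p=bot.camera("side")
for r in bot.regions_of(p,"ball_center")[:2]: print(r["p"],r["box"],cent(r))
for z in(.064,.066): print(proj(p,[.5173,.2778,z]))
# fit circle to orange pixels
im=p["image"].astype(int);u=proj(p,[.5173,.2778,.064]).astype(int)
m=(im[:,:,0]-im[:,:,2]>30);yy,xx=np.nonzero(m[u[1]-14:u[1]+15,u[0]-14:u[0]+15]);
print("orange cols",xx.min()+u[0]-14,xx.max()+u[0]-14,"rows",yy.min()+u[1]-14,yy.max()+u[1]-14)
E
```

```text
[0.51703337 0.27761245 0.01816948] 0.03848823044463158
0.56 [229.1, 159.1, 3.9, 11.2] [228.26190476 158.78571429]
[223.03900593 158.65355745]
[222.93842866 157.91102269]
orange cols 215 231 rows 152 165
```

{"api": "step_arm", "payload": {"dr": [[0, 0, 0], [0, 0, 0], [0, 0, 0], [0, 0, 0], [0, 0, 0], [0, 0, 0], [0, 0, 0], [0, 0, 0]], "xyz": [[0, 0, -0.5], [0, 0, -1.1], [-0.12, -0.5, -1.2], [-0.32, -1.3, -1.2], [-0.57, -2.3, -1.2], [-0.84, -3.4, -1.2], [-1.11, -4.5, -1.2], [-1.38, -5.6, -1.2]], "gripper": [0.3, 0.3, 0.3, 0.3, 0.3, 0.3, 0.3, 0.3]}}

```text
time: 15.0
ee_pos: [0.5121, 0.0454, 0.066]
tcp_rot: [-180.0, -0.0, 165.1]
wrist_force: [1.2, 1.1, 0.1]
opening: 0.0386
```

{"api": "step_arm", "payload": {"dr": [[0, 0, 0], [0, 0, 0], [0, 0, 0], [0, 0, 0], [0, 0, 0], [0, 0, 0], [0, 0, 0], [0, 0, 0]], "xyz": [[-0.2, -0.8, 0], [-0.34, -1.35, 0], [-0.42, -1.65, 0.1], [-0.45, -1.79, 0.4], [-0.45, -1.79, 0.7], [-0.45, -1.79, 1.0], [-0.45, -1.79, 1.2], [-0.45, -1.79, 1.2]], "gripper": [0.3, 0.3, 0.3, 0.3, 0.3, 0.3, 0.3, 0.3]}}

```text
time: 15.8
ee_pos: [0.5106, -0.026, 0.0165]
tcp_rot: [-180.0, -0.1, 165.1]
wrist_force: [0.3, 1.3, 0.1]
opening: 0.0381
```

```bash
cat > ch.py <<'E'
from h import *
o=bot.get_obs();e=o["ee_pos"];print(e,o["opening"])
for n in("side","top"):
  p=bot.camera(n);c=np.clip((proj(p,[.511,-.0285,.03])-[60,50]).astype(int),0,[520,380])
  im=p["image"][c[1]:c[1]+100,c[0]:c[0]+120,::-1].astype(float)
  im=cv2.resize(np.clip((im/255)**.45*255,0,255).astype(np.uint8),None,fx=6,fy=6,interpolation=cv2.INTER_CUBIC)
  q=(proj(p,[e[0],e[1],e[2]+.0447])-c)*6; cv2.circle(im,tuple(int(v) for v in q),4,(0,255,0),-1)
  for k in np.linspace(0,6.28,30):
    q=(proj(p,[.5113+.066*np.cos(k),-.0285+.066*np.sin(k),.034])-c)*6; cv2.circle(im,tuple(int(v) for v in q),2,(255,0,0),-1)
  cv2.imwrite(f"pics/d{n}_{o['time']:.2f}.png",im);print(f"d{n}_{o['time']:.2f}")
E
python3 ch.py
```

```text
[ 0.51060504 -0.02598621  0.01648416] 0.03812594456918359
dside_15.80
dtop_15.80
```

View pics/dside_15.80.png

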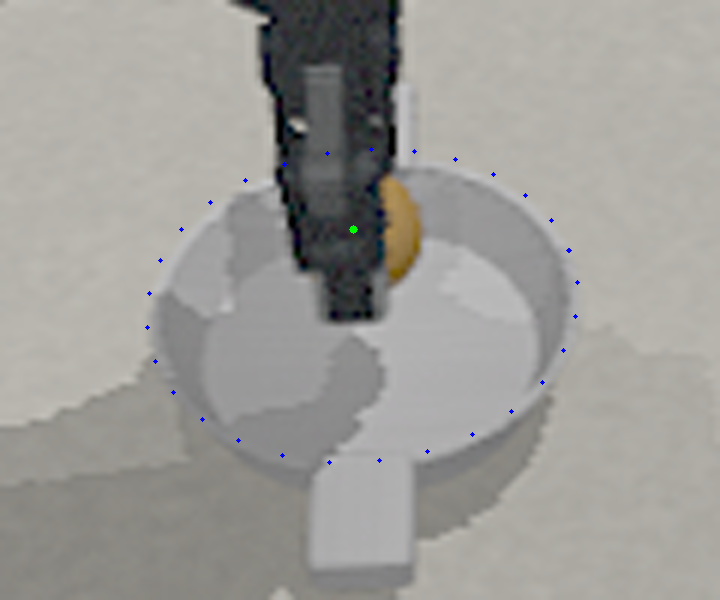

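View pics/dtop_15.80.png

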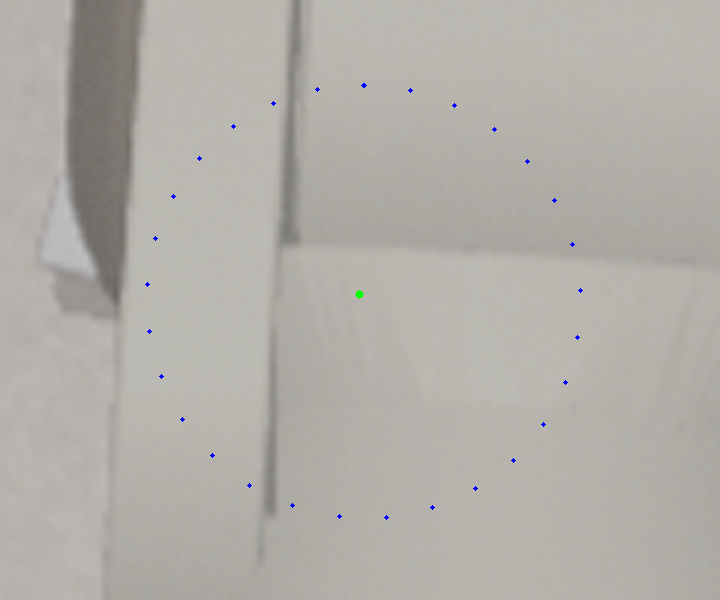

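```bash
python3 - <<'E'
from h import *
for n,cen in(("side",(253,268)),("top",(358,278))):
  p=bot.camera(n); img=cv2.imread(f"pics/{n}0.png"); c=np.array(cen)-[60,50]
  im=img[c[1]:c[1]+100,c[0]:c[0]+120].astype(float)
  im=cv2.resize(np.clip((im/255)**.45*255,0,255).astype(np.uint8),None,fx=6,fy=6,interpolation=cv2.INTER_CUBIC)
  x0,y0,th=.5113,-.0285,1.323
  def W(a,b,z): return [x0+a*np.cos(th)-b*np.sin(th),y0+a*np.sin(th)+b*np.cos(th),z]
  def dot(X,col):
    q=(proj(p,X)-c+.5)*6; cv2.circle(im,tuple(int(v) for v in q),2,col,-1)
  for k in np.linspace(0,6.28,60):
    dot(W(.066*np.cos(k),.066*np.sin(k),.034),(255,0,0)); dot(W(.052*np.cos(k),.052*np.sin(k),.0125),(0,0,255))
  for g in(1,-1):
    for a in np.linspace(.066,.101,8):
      for b in(-.015,.015): dot(W(g*a,b,.036),(0,200,0))
  cv2.imwrite(f"pics/f{n}.png",im)
E
```

```text
(no output)
```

View pics/fside.png

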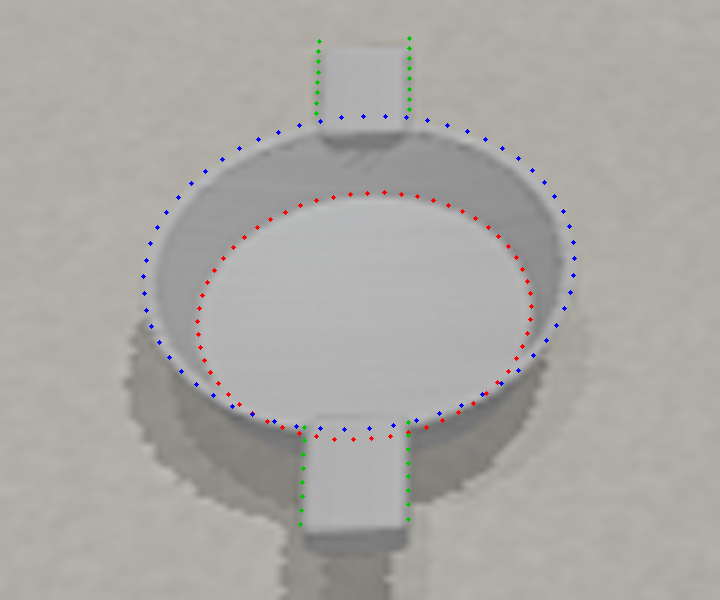

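View pics/ftop.png

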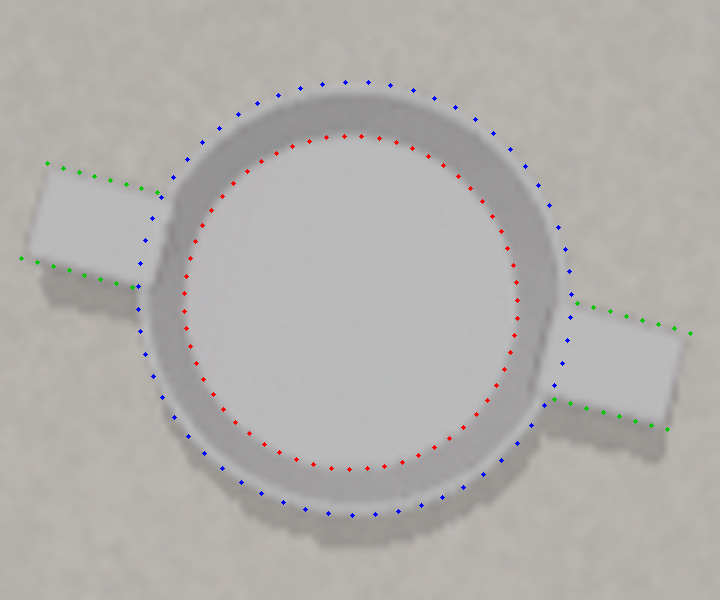

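```bash
python3 - <<'E'
from h import *
for i in range(3):
    o=bot.get_obs();print(o["ee_pos"],o["q"]);bot.camera("top")
E
```

```text
[ 0.51196628 -0.02654774  0.01880569] [-2.96963293e+00  3.09954378e-01 -1.49576337e+01  7.46843257e+01
  2.03140727e-03  1.19459176e+01]
[ 0.51200135 -0.02664916  0.01889971] [-2.98154741e+00  3.03227122e-01 -1.49538348e+01  7.46860086e+01
  3.33056433e-03  1.19452203e+01]
[ 0.51198033 -0.02674259  0.01888   ] [-2.98968360e+00  3.02997098e-01 -1.49562787e+01  7.46851057e+01
 -5.95189291e-04  1.19459140e+01]
```

{"api": "step_arm", "payload": {"dr": [[0, 0, 0], [0, 0, 0], [0, 0, 0], [0, 0, 0], [0, 0, 0], [0, 0, 0], [0, 0, 0], [0, 0, 0]], "xyz": [[0, -0.06, 0.1], [0, -0.06, 0.3], [0, -0.06, 0.5], [0, -0.06, 0.65], [0, -0.06, 0.77], [0, -0.06, 0.85], [0, -0.06, 0.88], [0, -0.06, 0.88]], "gripper": [0.3, 0.3, 0.3, 0.3, 0.3, 0.3, 0.3, 0.3]}}

```text
time: 16.95
ee_pos: [0.5109, -0.0291, -0.017]
tcp_rot: [-180.0, -0.0, 165.1]
wrist_force: [0.3, -1.1, 0.2]
opening: 0.0383
```

```bash
python3 ch.py; python3 -c "
from h import *
o=bot.get_obs();print(o['ee_pos'],o['wrist_force'])"
```

```text
[ 0.51094615 -0.02913111 -0.01698688] 0.03825584072052464
dside_16.95
dtop_16.95
[ 0.51117283 -0.02915678 -0.01663254] [-0.32114018  0.07655561 -0.14344582]
```

View pics/dside_16.95.png

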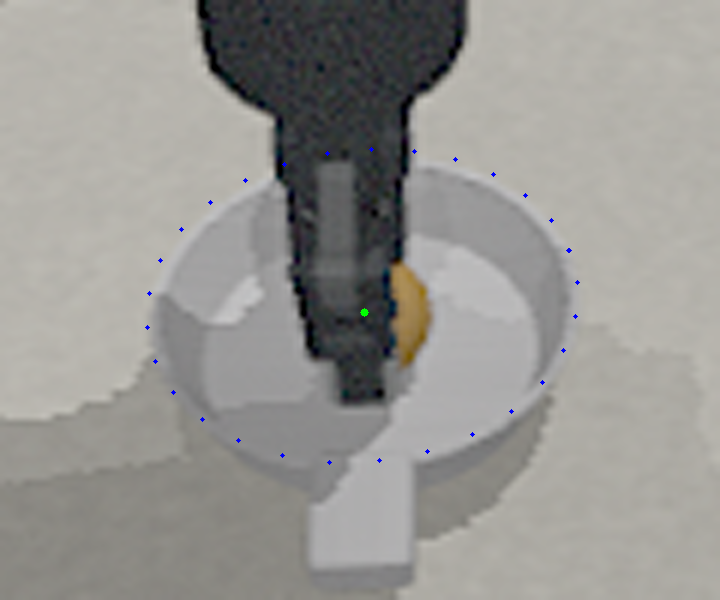

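{"api": "step_arm", "payload": {"dr": [[0, 0, 0], [0, 0, 0], [0, 0, 0], [0, 0, 0], [0, 0, 0], [0, 0, 0], [0, 0, 0], [0, 0, 0]], "xyz": [[0, 0, 0.01], [0, 0, 0.02], [0, 0, 0.03], [0, 0, 0.04], [0, 0, 0.05], [0, 0, 0.05], [0, 0, 0.05], [0, 0, 0.05]], "gripper": [0.3, 0.3, 0.3, 0.3, 0.3, 0.3, 0.3, 0.3]}}

```text
time: 17.85
ee_pos: [0.5112, -0.0292, -0.0186]
tcp_rot: [180.0, 0.0, 165.1]
wrist_force: [0.6, -0.6, 5.9]
opening: 0.0384
```

The wrist shows 5.9 N upward, so the ball touches the dish floor. Releasing slowly.

{"api": "step_arm", "payload": {"dr": [[0, 0, 0], [0, 0, 0], [0, 0, 0], [0, 0, 0], [0, 0, 0], [0, 0, 0], [0, 0, 0], [0, 0, 0]], "xyz": [[0, 0, 0], [0, 0, 0], [0, 0, 0], [0, 0, 0], [0, 0, 0], [0, 0, 0], [0, 0, 0], [0, 0, 0]], "gripper": [0.46, 0.48, 0.51, 0.54, 0.57, 0.6, 0.64, 0.64]}}

```text
time: 18.65
ee_pos: [0.5109, -0.0291, -0.0189]
tcp_rot: [-180.0, -0.0, 165.1]
wrist_force: [0.3, -0.2, -0.4]
opening: 0.0548
```

{"api": "step_arm", "payload": {"dr": [[0, 0, 0], [0, 0, 0], [0, 0, 0], [0, 0, 0], [0, 0, 0], [0, 0, 0], [0, 0, 0], [0, 0, 0]], "xyz": [[0, 0, -0.1], [0, 0, -0.4], [0, 0, -0.8], [0, 0, -1.2], [0, 0, -1.8], [0, 0, -2.4], [0, 0, -3.0], [0, 0, -3.2]], "gripper": [0.64, 0.64, 0.64, 0.64, 0.64, 0.64, 0.64, 0.64]}}

```text
time: 19.45
ee_pos: [0.5122, -0.0292, 0.1126]
tcp_rot: [180.0, 0.2, 165.1]
wrist_force: [-0.0, -0.3, -0.2]
opening: 0.0544
```

```bash
python3 ch.py; python3 -c "
from h import *
o=bot.get_obs();print(o['ee_pos'],o['q'])
p=bot.camera('side')
for t in('ball_center','dish'):
  for r in bot.regions_of(p,t)[:2]: print(t,r['p'],r['box'],cent(r),onz(p,cent(r),.026))
"
```

```text
[ 0.51215944 -0.02921794  0.1125761 ] 0.05444397003579806
dside_19.45
dtop_19.45
[ 0.51176898 -0.02918506  0.11061528] [-3.26445379e+00 -1.17054762e+00 -6.24161027e+00  8.47765340e+01
  8.72944419e-04  1.16801135e+01]
ball_center 0.64 [254.3, 265.0, 27.0, 22.4] [252.8034188  264.76923077] [ 0.51096016 -0.02943504  0.026     ]
dish 0.7 [444.8, 341.0, 84.1, 113.2] [445.01703207 337.44210908] [ 0.7676816  -0.27753248  0.026     ]
dish 0.59 [249.7, 268.1, 70.8, 80.4] [251.78641701 267.1593145 ] [ 0.50777182 -0.03472769  0.026     ]
```

View pics/dside_19.45.png

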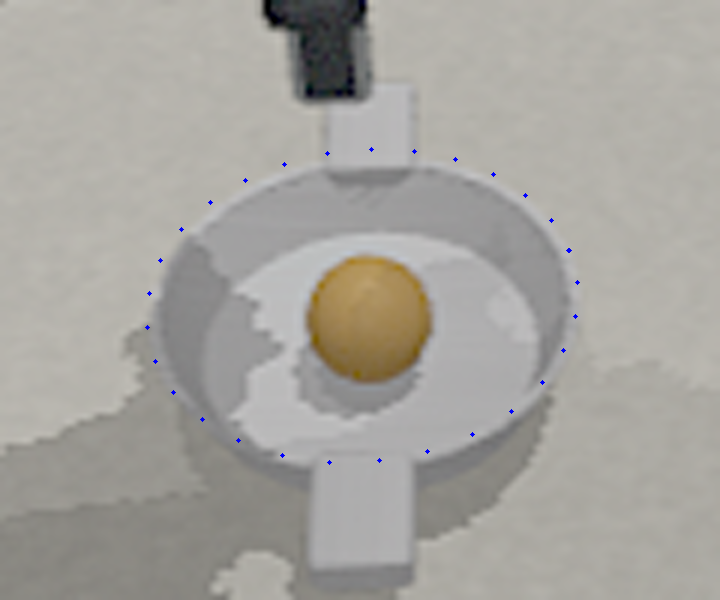

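The ball rests in the middle of the dish at crop (370,320), its centre measured at (0.511,−0.029). Next is the lug nearest the camera (−y side) at (0.491,−0.110), jaws turned 90.7°.

{"api": "step_arm", "payload": {"dr": [[0, 0, -0.13], [0, 0, -0.27], [0, 0, -0.41], [0, 0, -0.55], [0, 0, -0.69], [0, 0, -0.83], [0, 0, -0.97], [0, 0, -1.1]], "xyz": [[0, -0.3, 0], [0, -0.7, 0], [0, -1.2, 0], [0, -1.6, 0], [0, -1.9, 0], [0, -2.07, 0], [0, -2.07, 0], [0, -2.07, 0]], "gripper": [0.7, 0.7, 0.7, 0.7, 0.7, 0.7, 0.7, 0.7]}}

```text
time: 20.5
ee_pos: [0.4889, -0.1093, 0.1077]
tcp_rot: [179.9, -0.1, -131.6]
wrist_force: [-0.8, 0.4, 1.3]
opening: 0.0596
```

{"api": "step_arm", "payload": {"dr": [[0, 0, -0.13], [0, 0, -0.26], [0, 0, -0.38], [0, 0, -0.46], [0, 0, -0.483], [0, 0, -0.483], [0, 0, -0.483], [0, 0, -0.483]], "xyz": [[0, 0, 0.2], [0, 0, 0.4], [0, 0, 0.6], [0, 0, 0.8], [0, 0, 1.0], [0, 0, 1.0], [0, 0, 1.0], [0, 0, 1.0]], "gripper": [0.7, 0.7, 0.7, 0.7, 0.7, 0.7, 0.7, 0.7]}}

```text
time: 21.3
ee_pos: [0.4897, -0.1092, 0.0693]
tcp_rot: [-180.0, 0.0, -104.3]
wrist_force: [-0.3, 0.3, 0.3]
opening: 0.0596
```

```bash
python3 ch.py; python3 -c "
from h import *
for i in range(2):
  o=bot.get_obs();print(o['ee_pos'],o['tcp_rot'],o['q']);p=bot.camera('top')
"
```

```text
[ 0.48972273 -0.10916133  0.06933249] 0.0596315188926509
dside_21.30
dtop_21.30
[ 0.48985335 -0.10921333  0.06949187] [-1.79962225e+02  8.33174283e-04 -1.04287748e+02] [-1.25684076e+01 -2.18130119e+00 -1.17678671e+01  8.03756508e+01
 -3.00596222e-04 -8.82806593e+01]
[ 0.48983129 -0.10921066  0.06945987] [-1.79965097e+02  3.43305093e-04 -1.04276794e+02] [-1.25684091e+01 -2.18073001e+00 -1.17708553e+01  8.03749765e+01
 -6.97408696e-04 -8.82916155e+01]
```

View pics/dside_21.30.png

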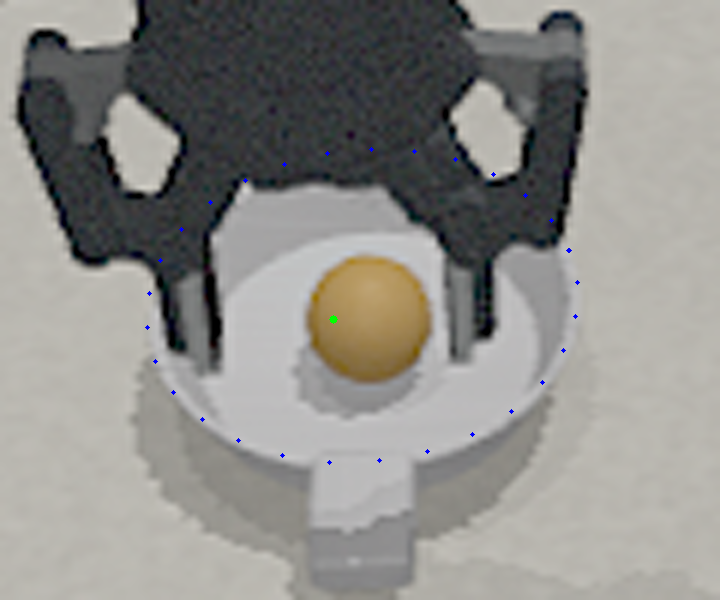

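View pics/dtop_21.30.png

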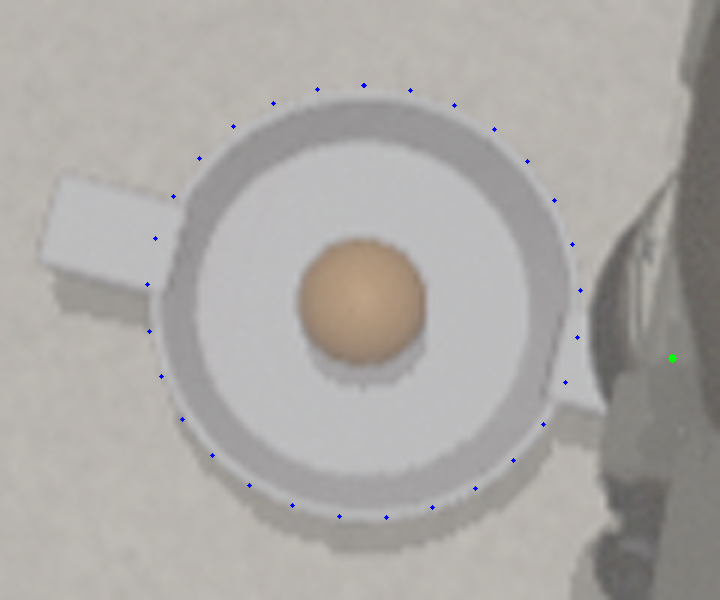

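The ball sits centred at top crop (362,300) and the fingers straddle the near lug. Descending in two stages.

{"api": "step_arm", "payload": {"dr": [[0, 0, 0], [0, 0, 0], [0, 0, 0], [0, 0, 0], [0, 0, 0], [0, 0, 0], [0, 0, 0], [0, 0, 0]], "xyz": [[0, -0.03, 0.2], [0, -0.03, 0.5], [0, -0.03, 0.8], [0, -0.03, 1.1], [0, -0.03, 1.4], [0, -0.03, 1.6], [0, -0.03, 1.7], [0, -0.03, 1.7]], "gripper": [0.7, 0.7, 0.7, 0.7, 0.7, 0.7, 0.7, 0.7]}}

```text
time: 22.3
ee_pos: [0.4904, -0.1094, 0.0005]
tcp_rot: [180.0, -0.0, -104.2]
wrist_force: [-0.7, 0.3, 0.3]
opening: 0.0596
```

```bash
python3 ch.py
```

```text
[ 4.90446096e-01 -1.09361218e-01  4.88491564e-04] 0.05955816136264023
dside_22.30
dtop_22.30
```

View pics/dside_22.30.png

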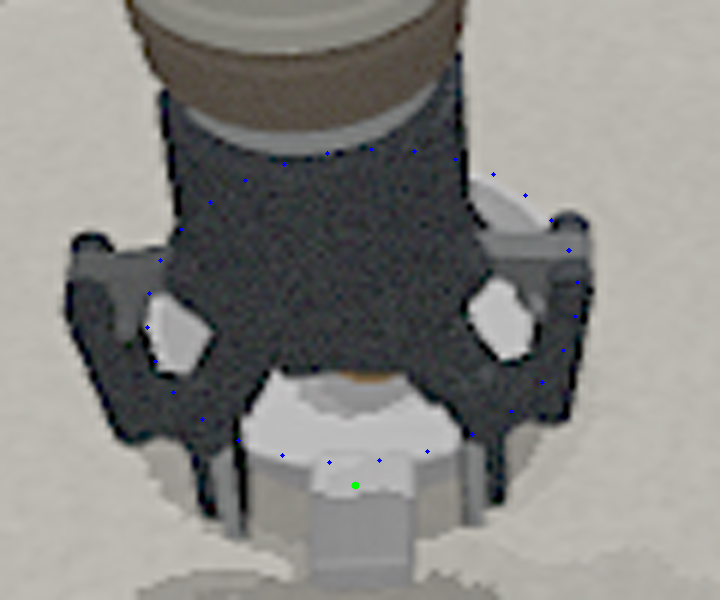

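{"api": "step_arm", "payload": {"dr": [[0, 0, 0], [0, 0, 0], [0, 0, 0], [0, 0, 0], [0, 0, 0], [0, 0, 0], [0, 0, 0], [0, 0, 0]], "xyz": [[0, -0.02, 0.1], [0, -0.04, 0.2], [0, -0.04, 0.3], [0, -0.04, 0.38], [0, -0.04, 0.44], [0, -0.04, 0.48], [0, -0.04, 0.48], [0, -0.04, 0.48]], "gripper": [0.7, 0.7, 0.7, 0.7, 0.7, 0.7, 0.65, 0.6]}}

```text
time: 23.2
ee_pos: [0.4924, -0.1098, -0.018]
tcp_rot: [-180.0, 0.0, -104.2]
wrist_force: [-0.4, 0.2, -0.5]
opening: 0.0512
```

```bash
python3 ch.py
```

```text
[ 0.49237516 -0.10983617 -0.01803393] 0.051176003074452074
dside_23.20
dtop_23.20
```

View pics/dside_23.20.png

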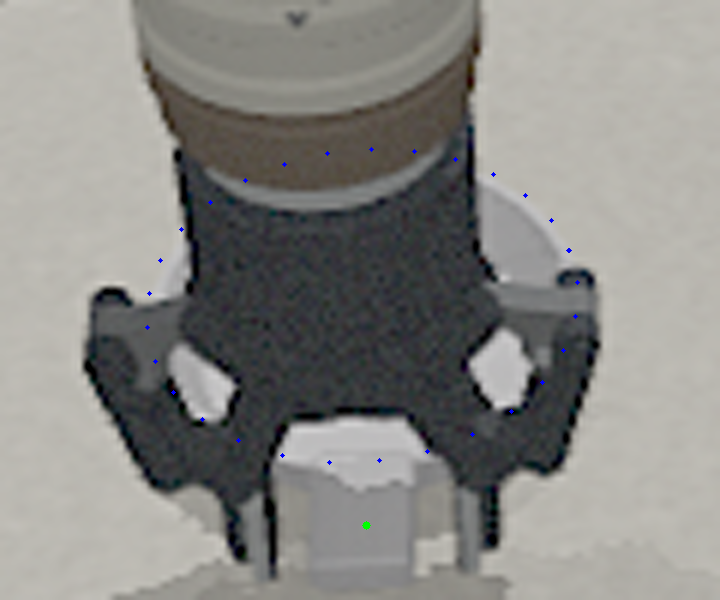

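Centred on the lug (fingers 275/458, lug 312–413). Closing gently, then firming the grip.

{"api": "step_arm", "payload": {"dr": [[0, 0, 0], [0, 0, 0], [0, 0, 0], [0, 0, 0], [0, 0, 0], [0, 0, 0], [0, 0, 0], [0, 0, 0]], "xyz": [[0, 0, 0], [0, 0, 0], [0, 0, 0], [0, 0, 0], [0, 0, 0], [0, 0, 0], [0, 0, 0], [0, 0, 0]], "gripper": [0.55, 0.5, 0.46, 0.42, 0.38, 0.34, 0.3, 0.2], "squeeze": 25}}

```text
time: 24.1
ee_pos: [0.4923, -0.1098, -0.0181]
tcp_rot: [180.0, 0.0, -104.2]
wrist_force: [-0.3, 0.3, 1.1]
opening: 0.0299
```

{"api": "step_arm", "payload": {"dr": [[0, 0, 0], [0, 0, 0], [0, 0, 0], [0, 0, 0], [0, 0, 0], [0, 0, 0], [0, 0, 0], [0, 0, 0]], "xyz": [[0, 0, 0], [0, 0, 0], [0, 0, 0], [0, 0, 0], [0, 0, 0], [0, 0, 0], [0, 0, 0], [0, 0, 0]], "gripper": [0.2, 0.2, 0.2, 0.2, 0.2, 0.2, 0.2, 0.2], "squeeze": 90}}

```text
time: 24.9
ee_pos: [0.4923, -0.1099, -0.0181]
tcp_rot: [-180.0, -0.0, -104.2]
wrist_force: [-2.3, -0.8, 4.2]
opening: 0.0285
```

```bash
python3 ch.py;  python3 -c "
from h import *
o=bot.get_obs();print(o['ee_pos'],o['tcp_rot'],o['torque'],o['wrist_force'])"
```

```text
[ 0.49232819 -0.10985722 -0.01805902] 0.02854402522390949
dside_24.90
dtop_24.90
[ 0.49229546 -0.10988426 -0.01808256] [ 1.79998978e+02 -6.59794460e-03 -1.04245356e+02] [-0.03932646  0.46340347  0.05738953] [-2.40957092 -0.63388762  4.99695362]
```

{"api": "step_arm", "payload": {"dr": [[0, 0, 0], [0, 0, 0], [0, 0, 0], [0, 0, 0], [0, 0, 0], [0, 0, 0], [0, 0, 0], [0, 0, 0]], "xyz": [[0, 0, -0.01], [0, 0, -0.03], [0, 0, -0.06], [0, 0, -0.11], [0, 0, -0.17], [0, 0, -0.22], [0, 0, -0.25], [0, 0, -0.26]], "gripper": [0.2, 0.2, 0.2, 0.2, 0.2, 0.2, 0.2, 0.2]}}

```text
time: 25.8
ee_pos: [0.4925, -0.1099, -0.0075]
tcp_rot: [-180.0, -0.0, -104.2]
wrist_force: [0.1, 0.2, -1.5]
opening: 0.0287
```

```bash
python3 ch.py;  python3 -c "
from h import *
o=bot.get_obs();print(o['ee_pos'],o['tcp_rot'],o['torque'],o['wrist_force'])"
```

```text
[ 0.49247325 -0.10986133 -0.00747141] 0.028676293399091963
dside_25.80
dtop_25.80
[ 0.49232993 -0.1098333  -0.00765891] [-1.79996620e+02  1.18083864e-03 -1.04243949e+02] [-0.14537326  0.10263944  0.04127227] [ 0.82504366 -0.1772187  -0.47802042]
```

View pics/dtop_25.80.png

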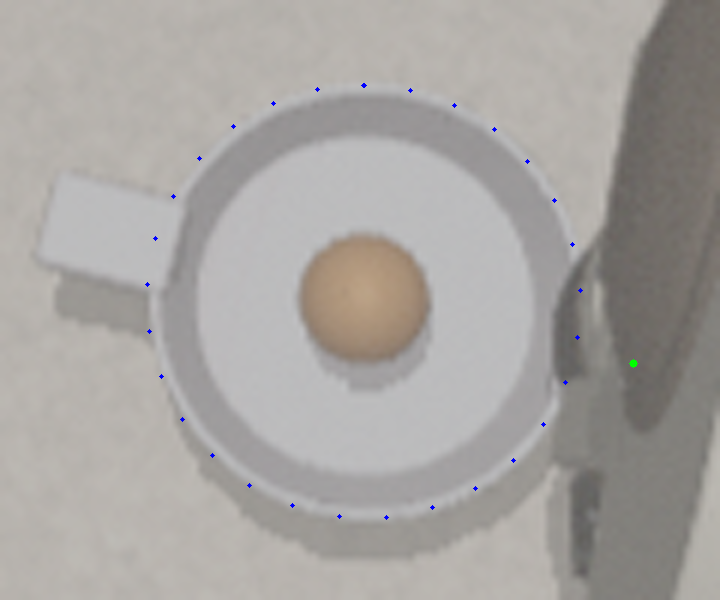

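View pics/dside_25.80.png

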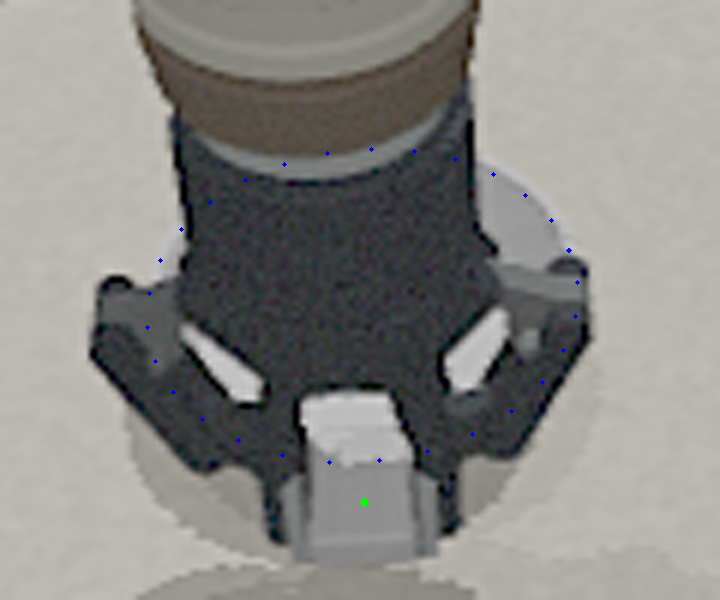

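The dish is off the bench with the ball still centred (top crop (365,298)). Lifting on to well clear.

{"api": "step_arm", "payload": {"dr": [[0, 0, 0], [0, 0, 0], [0, 0, 0], [0, 0, 0], [0, 0, 0], [0, 0, 0], [0, 0, 0], [0, 0, 0]], "xyz": [[0, 0, -0.05], [0, 0, -0.15], [0, 0, -0.3], [0, 0, -0.5], [0, 0, -0.75], [0, 0, -1.0], [0, 0, -1.25], [0, 0, -1.5]], "gripper": [0.2, 0.2, 0.2, 0.2, 0.2, 0.2, 0.2, 0.2]}}

```text
time: 26.7
ee_pos: [0.4925, -0.1099, 0.0534]
tcp_rot: [-180.0, -0.0, -104.2]
wrist_force: [-0.4, 0.2, -2.1]
opening: 0.0281
```

{"api": "step_arm", "payload": {"dr": [[0, 0, 0], [0, 0, 0], [0, 0, 0], [0, 0, 0], [0, 0, 0], [0, 0, 0], [0, 0, 0], [0, 0, 0]], "xyz": [[0, 0, -0.25], [0, 0, -0.5], [0, 0, -0.8], [0, 0, -1.1], [0, 0, -1.4], [0, 0, -1.7], [0, 0, -1.95], [0, 0, -2.1]], "gripper": [0.2, 0.2, 0.2, 0.2, 0.2, 0.2, 0.2, 0.2]}}

```text
time: 27.5
ee_pos: [0.4926, -0.1099, 0.1375]
tcp_rot: [-180.0, 0.0, -104.2]
wrist_force: [-0.2, 0.4, -2.0]
opening: 0.028
```

```bash
cat > full.py <<'E'
from h import *
for n in("side","top"):
  o=bot.get_obs();p=bot.camera(n)
  save(p,f"F{n}_{o['time']:.2f}");np.savez(f"cam_{n}.npz",K=p["camera_matrix"],R=p["R"],t=p["t"])
  for t in("ball_center","dish"):
    for r in bot.regions_of(p,t)[:2]: print(n,t,round(r["p"],2),r["box"],cent(r))
  print(f"F{n}_{o['time']:.2f}",o["ee_pos"],o["tcp_rot"],o["opening"],o["torque"])
E
python3 full.py
```

```text
side ball_center 0.52 [244.9, 210.1, 13.4, 5.4] [244.42857143 209.04761905]
side dish 0.65 [242.8, 218.6, 59.4, 50.2] [244.51539339 219.78905359]
side dish 0.56 [445.5, 340.1, 86.7, 115.1] [445.00772825 337.82961898]
Fside_27.50 [ 0.49258939 -0.10989063  0.13747138] [-1.79951098e+02  1.45047119e-03 -1.04244628e+02] 0.028045834164327463 [-0.1095629   0.03628382 -0.0003506 ]
top ball_center 0.69 [361.9, 267.4, 25.6, 25.7] [360.82791587 268.57361377]
top dish 0.84 [476.7, 135.1, 80.2, 49.3] [475.87862408 129.75970516]
top dish 0.82 [350.6, 269.9, 103.0, 93.7] [356.90307987 267.69357926]
Ftop_27.65 [ 0.49244192 -0.10985994  0.13644393] [-1.79985118e+02 -1.39083310e-05 -1.04245077e+02] 0.028133947484532806 [-0.14776808  0.01683408 -0.00680009]
```

```bash
python3 - <<'E'
import cv2,numpy as np
for n,c in(("Fside_27.50",(244,225)),("Ftop_27.65",(350,268))):
  im=cv2.imread(f"pics/{n}.png").astype(float)[c[1]-55:c[1]+55,c[0]-70:c[0]+70]
  cv2.imwrite(f"pics/{n}c.png",cv2.resize(((im/255)**.45*255).astype(np.uint8),None,fx=5,fy=5,interpolation=cv2.INTER_CUBIC))
E
```

```text
(no output)
```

View pics/Fside_27.50c.png

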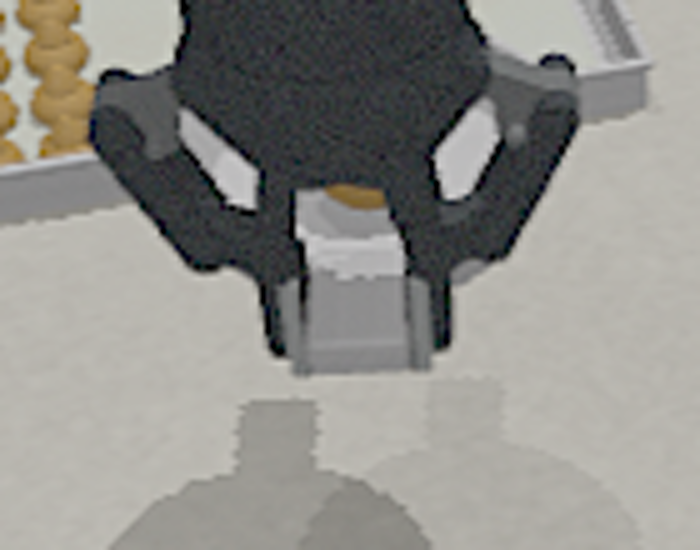

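View pics/Ftop_27.65c.png

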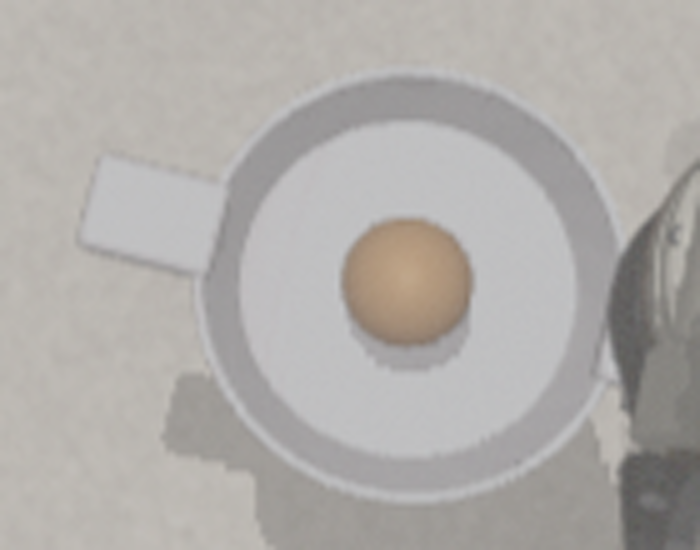

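The ball is centred in the floor circle (ball (407,282), floor (408,290) in the crop), and the underside is about 155 mm up. Now the turn in the air: −75.8° so the free lug points to +x, smooth and slow.

{"api": "step_arm", "payload": {"dr": [[0, 0, 0.007], [0, 0, 0.026], [0, 0, 0.057], [0, 0, 0.098], [0, 0, 0.148], [0, 0, 0.207], [0, 0, 0.271], [0, 0, 0.343]], "xyz": [[0, 0, 0], [0, 0, 0], [0, 0, 0], [0, 0, 0], [0, 0, 0], [0, 0, 0], [0, 0, 0], [0, 0, 0]], "gripper": [0.2, 0.2, 0.2, 0.2, 0.2, 0.2, 0.2, 0.2]}}

```text
time: 28.6
ee_pos: [0.4922, -0.1098, 0.1361]
tcp_rot: [180.0, -0.0, -124.1]
wrist_force: [-0.6, -0.0, -1.8]
opening: 0.0285
```

{"api": "step_arm", "payload": {"dr": [[0, 0, 0.075], [0, 0, 0.154], [0, 0, 0.236], [0, 0, 0.318], [0, 0, 0.4], [0, 0, 0.482], [0, 0, 0.561], [0, 0, 0.636]], "xyz": [[0, 0, 0], [0, 0, 0], [0, 0, 0], [0, 0, 0], [0, 0, 0], [0, 0, 0], [0, 0, 0], [0, 0, 0]], "gripper": [0.2, 0.2, 0.2, 0.2, 0.2, 0.2, 0.2, 0.2]}}

```text
time: 29.4
ee_pos: [0.4922, -0.1098, 0.1361]
tcp_rot: [180.0, -0.0, -160.6]
wrist_force: [-0.6, 0.1, -1.9]
opening: 0.0284
```

{"api": "step_arm", "payload": {"dr": [[0, 0, 0.072], [0, 0, 0.136], [0, 0, 0.195], [0, 0, 0.245], [0, 0, 0.286], [0, 0, 0.317], [0, 0, 0.336], [0, 0, 0.343]], "xyz": [[0, 0, 0], [0, 0, 0], [0, 0, 0], [0, 0, 0], [0, 0, 0], [0, 0, 0], [0, 0, 0], [0, 0, 0]], "gripper": [0.2, 0.2, 0.2, 0.2, 0.2, 0.2, 0.2, 0.2]}}

```text
time: 30.2
ee_pos: [0.4923, -0.1098, 0.1362]
tcp_rot: [180.0, -0.0, 180.0]
wrist_force: [0.1, -0.8, -1.2]
opening: 0.0283
```

```bash
python3 full.py
```

```text
side ball_center 0.59 [301.0, 223.3, 30.3, 28.5] [299.15719697 223.64962121]
side ball_center 0.4 [295.7, 227.2, 133.2, 65.7] [301.48600813 224.10762975]
side dish 0.56 [446.9, 339.1, 86.6, 112.6] [445.33638979 337.57461345]
Fside_30.20 [ 0.49225694 -0.10980407  0.13617429] [ 1.79993494e+02 -1.18276138e-02  1.79958835e+02] 0.02830484390865382 [-0.00923374  0.1553219   0.02392786]
top ball_center 0.94 [412.2, 227.6, 23.7, 28.0] [411.6372549  228.09313725]
top dish 0.64 [477.1, 134.1, 84.5, 52.1] [475.45088868 130.09728718]
top dish 0.57 [402.1, 217.6, 65.9, 109.5] [399.7325779  216.46685552]
Ftop_30.35 [ 0.49229311 -0.10980061  0.13623049] [ 1.79994821e+02 -4.93758745e-03 -1.79971202e+02] 0.028441350179666973 [-0.00602773  0.16068286  0.00288165]
```

```bash
cat > fit3.py <<'E'
import cv2,numpy as np,sys
# crops
def crop(n,c,s=5):
  im=cv2.imread(f"pics/{n}.png").astype(float)[c[1]-60:c[1]+60,c[0]-75:c[0]+75]
  im=cv2.resize(((im/255)**.45*255).astype(np.uint8),None,fx=s,fy=s,interpolation=cv2.INTER_CUBIC)
  return im,np.array(c)-[75,60]
def overlay(n,cam,c,x,y,z,tilt,th=0,s=5):
  k=np.load(f"cam_{cam}.npz");im,o=crop(n,c,s)
  ct,st=np.cos(np.radians(tilt)),np.sin(np.radians(tilt))
  # pivot at held lug grip point (x,y,z): dish frame relative: a from -0.083
  def dot(a,b,h,col):
    u,v=a+.083,h-.029
    X=[u*ct+v*st,b,-u*st+v*ct]; X=[x+X[0]*np.cos(th)-X[1]*np.sin(th),y+X[0]*np.sin(th)+X[1]*np.cos(th),z+X[2]]
    q=k["K"]@(k["R"]@X+k["t"]);q=(q[:2]/q[2]-o+.5)*s;cv2.circle(im,tuple(int(t) for t in q),1,col,-1)
  for t in np.linspace(0,2*np.pi,80):
    dot(.066*np.cos(t),.066*np.sin(t),.034,(255,0,0));dot(.052*np.cos(t),.052*np.sin(t),.0125,(0,0,255))
  for a in np.linspace(.066,.101,12):
    for b in(-.015,.015): dot(a,b,.036,(0,160,0))
  for b in np.linspace(-.015,.015,10): dot(.101,b,.036,(0,160,0));dot(.101,b,.022,(0,160,160))
  return im
E
python3 - <<'E'
from fit3 import *
for t in(0,3):
  im=overlay("Fside_30.20","side",(300,225),.4923-.002*0,-.1098,.1362+.047,t);cv2.imwrite(f"pics/os{t}.png",im)
cv2.imwrite("pics/ot0.png",overlay("Ftop_30.35","top",(405,215),.4923,-.1098,.1362+.047,0))
E
```

```text
(no output)
```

View pics/os0.png

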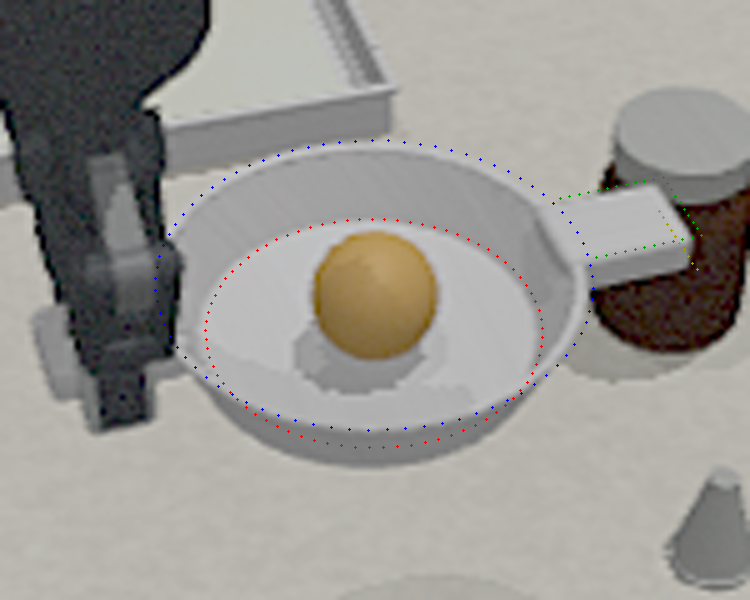

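View pics/ot0.png

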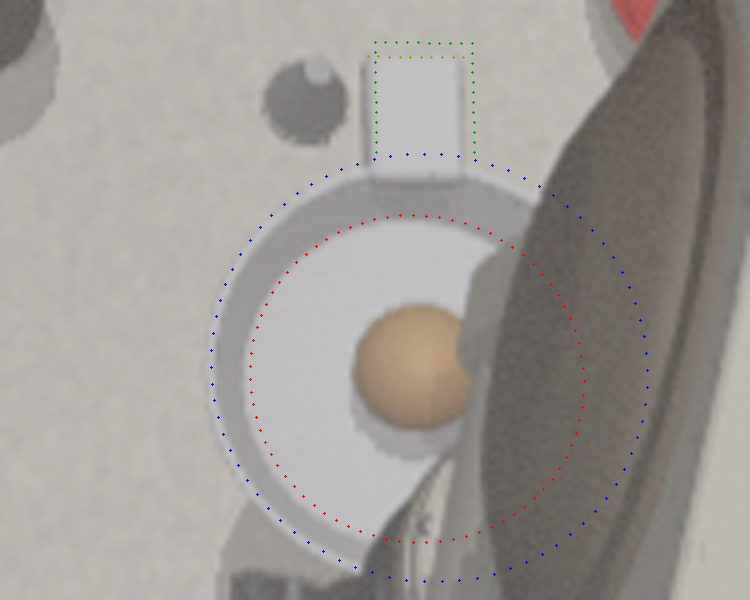

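View pics/os3.png

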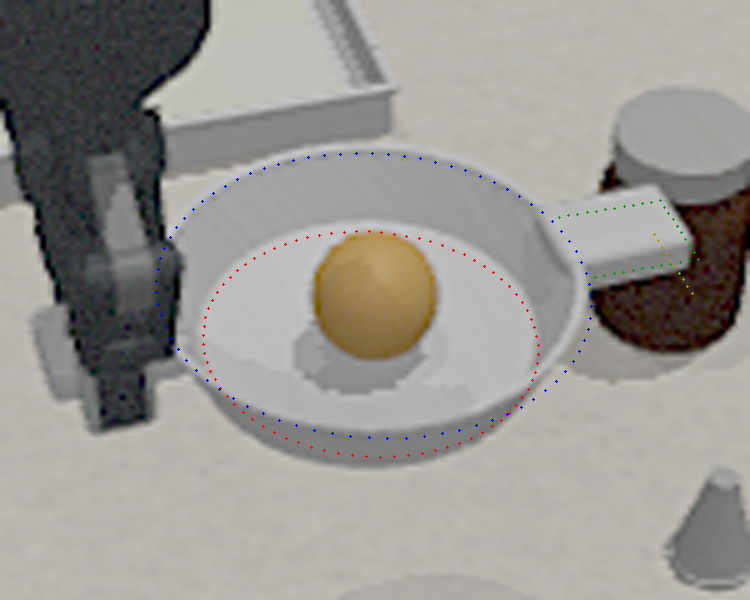

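```bash
cat > lsq.py <<'E'
import numpy as np
from scipy.optimize import least_squares
from scipy.spatial.transform import Rotation as Ro
ks={n:np.load(f"cam_{n}.npz") for n in("side","top")}
ks={n:{a:k[a] for a in("K","R","t")} for n,k in ks.items()}
T=np.linspace(0,2*np.pi,721)
def circ(r,h): return np.c_[r*np.cos(T),r*np.sin(T),0*T+h]
def model(v):
  x,y,z,th,tilt,roll=v; R=Ro.from_euler("zyx",[th,tilt,roll],degrees=True).as_matrix()
  def P(n,pts,o):
    X=np.atleast_2d(pts)@R.T+[x/1e3,y/1e3,z/1e3];k=ks[n];q=(X@k["R"].T+k["t"])@k["K"].T
    return (q[:,:2]/q[:,2:]-o+.5)*5
  return P
def run(side,top,os,ot,v0):
  def res(v):
    P=model(v);r=[]
    for n,obs,o in(("side",side,os),("top",top,ot)):
      for kind,geo,val in obs:
        if kind=="pt": r+=list(P(n,geo,o)[0]-val)
        else:
          q=P(n,circ(*geo),o); r.append({"L":q[:,0].min(),"R":q[:,0].max(),"T":q[:,1].min(),"B":q[:,1].max()}[kind]-val)
        if kind=="col": pass
    # weak prior
    r.append((v[5])*2)
    return r
  s=least_squares(res,v0,loss="soft_l1",f_scale=3);return s
E
python3 - <<'E'
from lsq import *
side=[("pt",(.101,.015,.036),(655,186)),("pt",(.101,-.015,.036),(691,246)),("pt",(.101,-.015,.022),(691,268)),
("T",(.065,.034),144),("B",(.066,.034),436),("R",(.066,.034),589),("L",(.052,.0125),205),("R",(.052,.0125),545),("T",(.052,.0125),218)]
top=[("pt",(.101,.015,.036),(364,61)),("pt",(.101,-.015,.036),(463,56)),("L",(.066,.034),216),("L",(.052,.0125),250),("T",(.052,.0125),219)]
s=run(side,top,[225,165],[330,155],[575,-110,154,0,2,0]);print(np.round(s.x,2));print(np.round(s.fun,1))
E
```

```text
[ 573.09 -109.82  153.61    1.79    2.34    1.36]
[ 0.1 -1.9  4.8 -2.5 -2.   9.1  0.2  0.2  1.6 -4.4 -7.8  2.9  1.4 -9.8
 -1.6 -6.4 -1.9  1.5  3.9  2.7]
```

The dish is nearly right: the fit gives about 2.3° sag and about 1.8° yaw error. I'll trim both gently.

{"api": "step_arm", "payload": {"dr": [[0, -0.002, 0.001], [0, -0.006, 0.004], [0, -0.012, 0.009], [0, -0.019, 0.015], [0, -0.026, 0.02], [0, -0.032, 0.024], [0, -0.035, 0.026], [0, -0.036, 0.027]], "xyz": [[0, 0, -0.02], [0, 0, -0.05], [0, 0, -0.1], [0, 0, -0.17], [0, 0, -0.25], [0, 0, -0.32], [0, 0, -0.36], [0, 0, -0.38]], "gripper": [0.2, 0.2, 0.2, 0.2, 0.2, 0.2, 0.2, 0.2]}}

```text
time: 31.3
ee_pos: [0.4923, -0.1099, 0.1518]
tcp_rot: [180.0, 2.1, 178.5]
wrist_force: [0.6, -0.3, -1.5]
opening: 0.0282
```

```bash
python3 full.py; python3 - <<'E'
from fit3 import *
import glob
s=sorted(glob.glob("pics/Fside_*"))[-1][5:-4];t=sorted(glob.glob("pics/Ftop_*"))[-1][5:-4];print(s,t)
cv2.imwrite("pics/os5.png",overlay(s,"side",(300,220),.4905,-.1098,.198,0));cv2.imwrite("pics/ot5.png",overlay(t,"top",(405,215),.4905,-.1098,.198,0))
E
```

```text
side ball_center 0.7 [298.0, 217.9, 31.3, 29.8] [297.00688468 216.1394148 ]
side dish 0.72 [296.0, 217.8, 132.7, 64.5] [300.88554626 215.84030762]
side dish 0.71 [446.2, 339.3, 86.8, 113.4] [445.03658757 337.70838616]
Fside_31.30 [ 0.49234702 -0.10986368  0.1518181 ] [179.97721137   2.09675113 178.45345904] 0.028201767739977093 [ 0.02918031  0.18026881 -0.04887635]
top ball_center 0.77 [417.0, 230.6, 22.7, 28.6] [415.60557769 230.37848606]
top dish 0.85 [413.2, 217.3, 73.0, 114.8] [405.66441734 214.67090579]
top dish 0.71 [485.1, 139.3, 101.0, 62.8] [481.54740148 138.53369503]
Ftop_31.45 [ 0.49232406 -0.10984605  0.15145402] [179.97185663   2.05903745 178.46046918] 0.02818962163267373 [ 0.01070343  0.1428458  -0.01005279]
Fside_31.30 Ftop_31.45
```

View pics/os5.png

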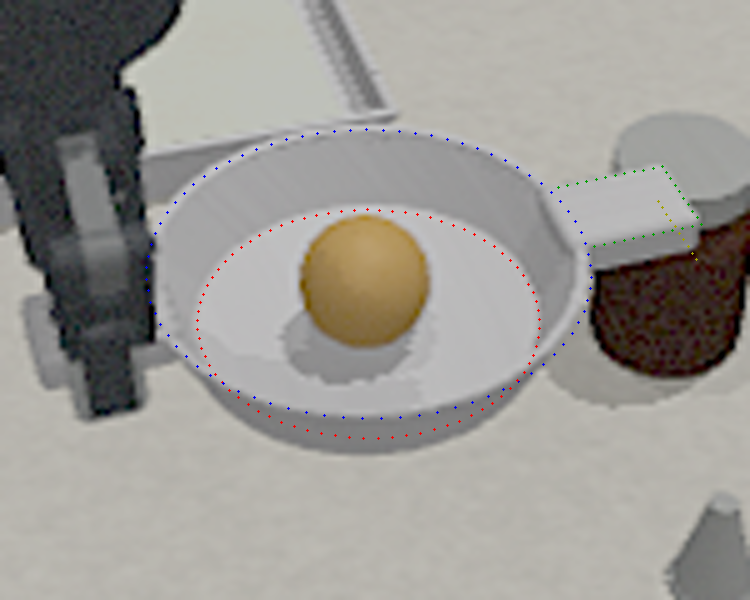

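View pics/ot5.png

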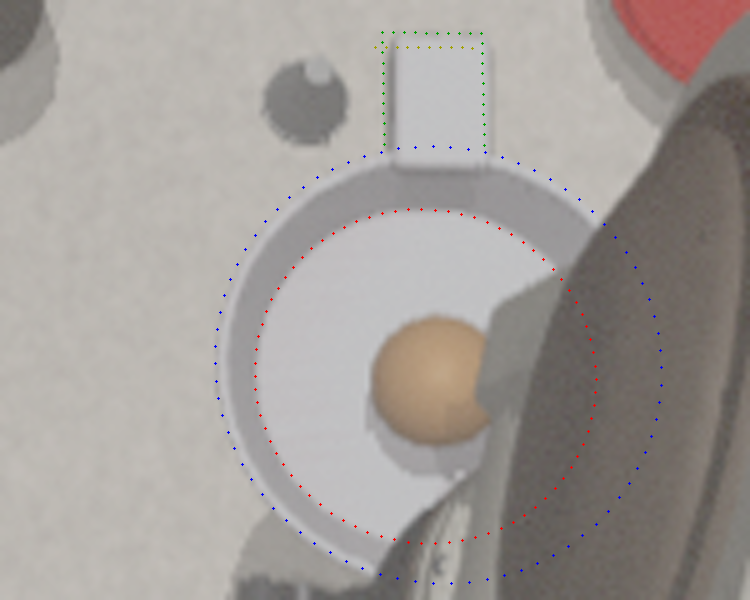

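```bash
python3 - <<'E'
from lsq import *
from h import tri,proj
os_,ot=np.array([225,160]),np.array([330,155])
b=tri([dict(camera_matrix=ks[n]["K"],R=ks[n]["R"],t=ks[n]["t"]) for n in("side","top")],[np.array([365,281])/5+os_-.5,np.array([437,380])/5+ot-.5]);print("ball",np.round(b*1e3,1))
side=[("pt",(.101,.015,.036),(661,166)),("pt",(.101,-.015,.036),(697,226)),("pt",(.101,-.015,.022),(697,247)),
("T",(.065,.034),128),("B",(.066,.034),419),("R",(.066,.034),590),("L",(.052,.0125),195),("R",(.052,.0125),542),("T",(.052,.0125),206)]
top=[("pt",(.101,.015,.036),(395,40)),("pt",(.101,-.015,.036),(490,38)),("L",(.066,.034),227),("L",(.052,.0125),256),("T",(.052,.0125),210)]
s=run(side,top,os_,ot,[573,-110,168,0,0,0]);print(np.round(s.x,2));print(np.round(s.fun,1))
from scipy.spatial.transform import Rotation as Ro
v=s.x;R=Ro.from_euler("zyx",v[3:],degrees=True).as_matrix();print("ball in dish",np.round(R.T@(b*1e3-v[:3]),1))
E
```

```text
ball [ 570.4 -110.7  197.3]
[ 5.7190e+02 -1.1159e+02  1.7168e+02 -1.4000e-01 -0.0000e+00  5.6000e-01]
[ 0.7 -1.5  3.9 -2.3 -1.2 12.   0.2  0.8 -0.4 -1.3 -4.3  0.8 -3.  -5.2
  1.5 -2.1 -3.7  6.4  2.3  1.1]
ball in dish [-1.5  1.1 25.6]
```

The dish now reads level (0.0°, roll about 0.6°), lug direction −0.1°, ball within 2 mm of the middle, underside about 170 mm up. I'll hold for 0.8 s, recheck, and hand in.

{"api": "step_arm", "payload": {"dr": [[0, 0, 0], [0, 0, 0], [0, 0, 0], [0, 0, 0], [0, 0, 0], [0, 0, 0], [0, 0, 0], [0, 0, 0]], "xyz": [[0, 0, 0], [0, 0, 0], [0, 0, 0], [0, 0, 0], [0, 0, 0], [0, 0, 0], [0, 0, 0], [0, 0, 0]], "gripper": [0.2, 0.2, 0.2, 0.2, 0.2, 0.2, 0.2, 0.2]}}

```text
time: 32.4
ee_pos: [0.4923, -0.1098, 0.1515]
tcp_rot: [180.0, 2.1, 178.5]
wrist_force: [0.2, 0.1, -2.1]
opening: 0.0284
```

```bash
python3 full.py; ls -t pics | head -2
```

```text
side ball_center 0.73 [291.2, 217.6, 26.9, 27.0] [289.59695817 217.43155894]
side ball_center 0.53 [362.9, 208.8, 34.4, 52.7] [360.77605512 210.19810508]
side dish 0.97 [295.9, 217.4, 131.6, 64.1] [301.51786918 215.76017082]
side dish 0.64 [446.0, 339.4, 85.6, 113.2] [445.03096704 337.63419051]
Fside_32.40 [ 0.49230546 -0.10984911  0.15149934] [179.97462968   2.06169068 178.464839  ] 0.028442660370666582 [-0.04324787  0.15607668 -0.00958676]
top ball_center 0.63 [416.1, 235.6, 22.5, 28.1] [415.09960159 235.96613546]
top ball_center 0.21 [319.8, 271.4, 639.5, 414.9] [265.05821659 255.59500312]
top dish 0.84 [413.1, 215.7, 76.0, 114.0] [405.71504966 213.49503438]
top dish 0.74 [483.2, 140.6, 99.9, 61.7] [481.39958096 138.0179587 ]
Ftop_32.55 [ 0.49234044 -0.10985201  0.15147198] [179.97319097   2.061294   178.46161825] 0.028204150935638855 [0.04437527 0.20262481 0.01378362]
Ftop_32.55.png
Fside_32.40.png
```

The ball has drifted toward the held side since the trim (side column 297→290). Checking.

```bash
python3 - <<'E'
from fit3 import *
cv2.imwrite("pics/os6.png",overlay("Fside_32.40","side",(300,220),.4905,-.1115,.200,0));cv2.imwrite("pics/ot6.png",overlay("Ftop_32.55","top",(405,215),.4905,-.1115,.2,0))
E
```

```text
(no output)
```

View pics/os6.png

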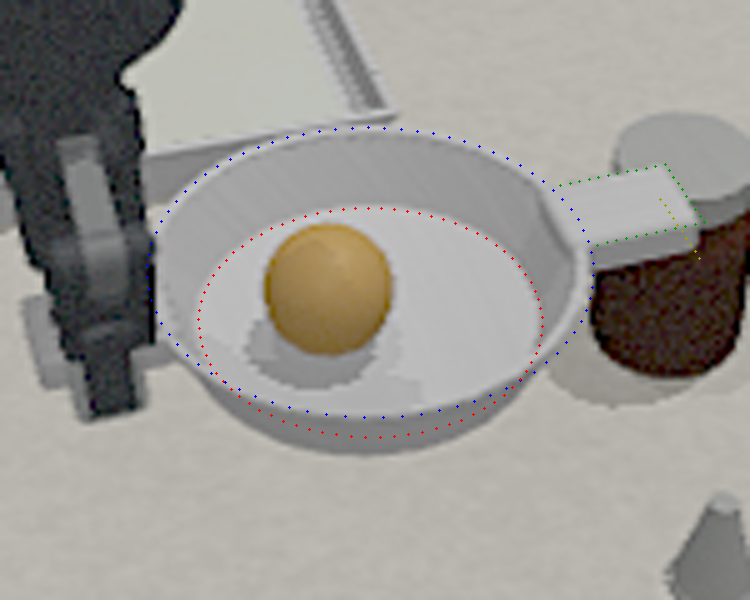

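View pics/ot6.png

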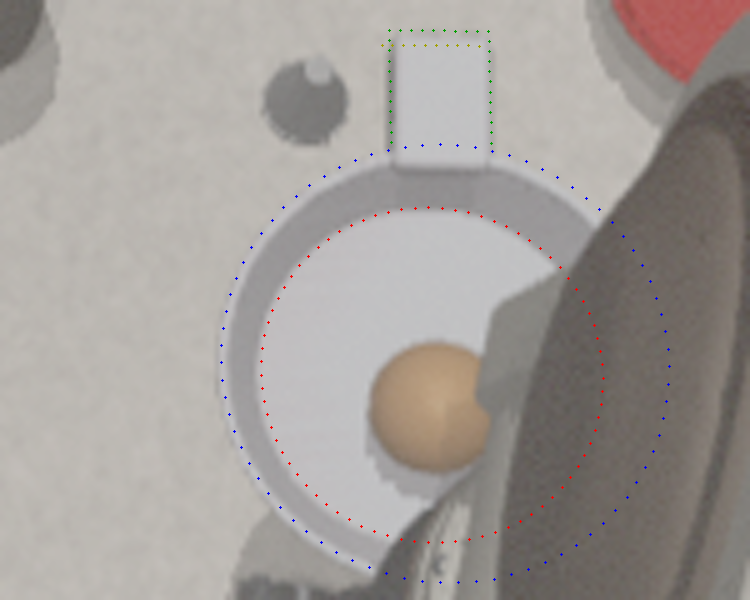

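```bash
python3 - <<'E'
import cv2,numpy as np
for n in("Fside_30.20","Fside_32.40"):
  im=cv2.imread(f"pics/{n}.png").astype(float)[200:260,220:300]
  cv2.imwrite(f"pics/{n}z.png",cv2.resize(((im/255)**.45*255).astype(np.uint8),None,fx=9,fy=9,interpolation=cv2.INTER_CUBIC))
E
```

```text
(no output)
```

View pics/Fside_32.40z.png

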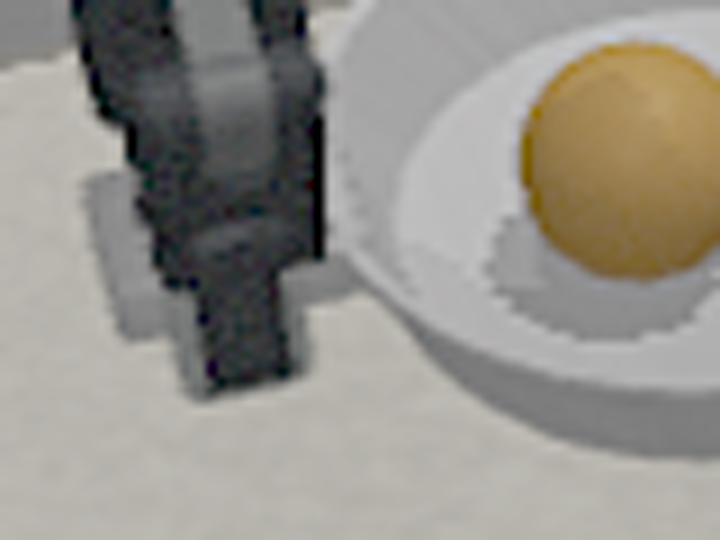

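```bash
python3 - <<'E'
from lsq import *
side=[("pt",(.101,.015,.036),(661,166)),("pt",(.101,-.015,.036),(697,226)),("pt",(.101,-.015,.022),(697,247)),
("pt",(-.101,.015,.036),(229.4*5-1125,220*5-800)),("pt",(-.101,-.015,.022),(233.6*5-1125,237.8*5-800)),
("T",(.066,.034),126),("L",(.052,.0125),195),("R",(.052,.0125),542),("T",(.052,.0125),206)]
top=[("pt",(.101,.015,.036),(395,40)),("pt",(.101,-.015,.036),(490,38)),("L",(.066,.034),227),("L",(.052,.0125),256),("T",(.052,.0125),210)]
os_,ot=np.array([225,160]),np.array([330,155])
for S,Tt in((side,top),(side[:5],top[:2]),(side[:5],[])):
  s=run(S,Tt,os_,ot,[573,-110,168,0,0,0]);print(np.round(s.x,2));print(np.round(s.fun,1))
from h import *
for n in("top","side"):
  p=bot.camera(n);b=[r["box"] for r in bot.regions_of(p,"ball_center")[:1]];print(n,b)
print(bot.get_obs()["time"])
E
```

```text
[ 5.7234e+02 -1.1087e+02  1.7051e+02 -3.9000e-01 -6.5000e-01  1.0400e+00]
[ 1.1 -1.7  3.8 -1.7 -1.  12.2 -3.6 -4.3  0.9 10.5  0.6 -0.6 -4.2  0.9
 -2.8 -5.6  1.6 -1.8 -5.3  4.1  1.8  2.1]
[ 5.7266e+02 -1.1007e+02  1.6880e+02 -1.3500e+00 -1.4700e+00 -5.1000e-01]
[ 0.7 -0.3  2.1 -2.1 -1.5 12.5 -4.2 -2.5 -1.  10.7 -3.5 -4.9  1.3 -0.4
 -1. ]
[ 575.19 -103.84  163.87   -3.27   -2.96   -0.67]
[ 1.7 -1.1 -0.1 -2.8 -2.6 11.4 -0.1 -5.1  0.7  6.4 -1.3]
top [[416.0, 235.4, 22.8, 23.8]]
side [[290.3, 217.2, 31.6, 27.7]]
32.9
```

The ball rolled about 11 mm toward the held lug and stopped. A longer-baseline fit using both lugs says the trim overshot: the free lug is 1–3° high. I'll undo the pitch trim and watch the ball.

{"api": "step_arm", "payload": {"dr": [[0, 0.002, 0], [0, 0.006, 0], [0, 0.012, 0], [0, 0.019, 0], [0, 0.026, 0], [0, 0.032, 0], [0, 0.036, 0], [0, 0.036, 0]], "xyz": [[0, 0, 0], [0, 0, 0], [0, 0, 0], [0, 0, 0], [0, 0, 0], [0, 0, 0], [0, 0, 0], [0, 0, 0]], "gripper": [0.2, 0.2, 0.2, 0.2, 0.2, 0.2, 0.2, 0.2]}}

```text
time: 33.7
ee_pos: [0.4924, -0.1098, 0.1514]
tcp_rot: [180.0, -0.0, 178.5]
wrist_force: [0.7, 0.0, -1.9]
opening: 0.0286
```

```bash
python3 full.py |grep -v " dish"; cat > z.py <<'E'
import cv2,numpy as np,glob
s=sorted(glob.glob("pics/Fside_??.??.png"))[-1][:-4]
im=cv2.imread(s+".png").astype(float)[180:260,220:375]
cv2.imwrite("pics/z.png",cv2.resize(((im/255)**.45*255).astype(np.uint8),None,fx=5,fy=5,interpolation=cv2.INTER_CUBIC))
E
python3 z.py
```

```text
side ball_center 0.84 [291.9, 218.6, 28.7, 24.0] [291.32264151 218.95471698]
side ball_center 0.28 [297.8, 220.4, 132.8, 64.8] [302.58799454 217.4106412 ]
Fside_33.70 [ 0.492389   -0.10982589  0.15136692] [ 1.79970024e+02 -2.58130273e-02  1.78466968e+02] 0.028638181398589178 [0.00738433 0.08148793 0.02924294]
top ball_center 0.62 [415.8, 234.6, 21.7, 27.9] [414.52291667 233.75      ]
Ftop_33.85 [ 0.49233989 -0.10983575  0.15151388] [1.79973093e+02 5.02580640e-03 1.78465378e+02] 0.028109292280048926 [0.00944381 0.13538361 0.06252022]
```

View pics/z.png

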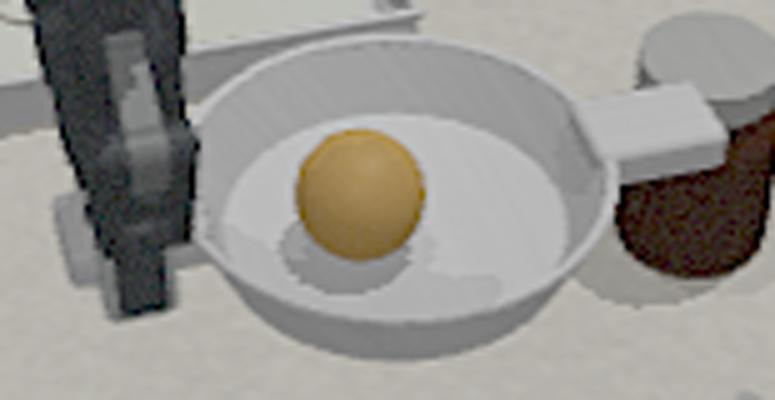

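```bash
cat > ball.py <<'E'
from h import *
# orange ball vs dish-floor: column centre in side view (colour threshold), offsets relative to dish middle ~ given pitch
def orange(p,win):
    x0,y0,x1,y1=win;im=p["image"][y0:y1,x0:x1].astype(int);m=(im[:,:,0]-im[:,:,2]>35)
    n,l,st,ce=cv2.connectedComponentsWithStats(m.astype(np.uint8));i=1+np.argmax(st[1:,4]);return st[i][:4]+[x0,y0,0,0],ce[i]+[x0,y0]
for i in range(3):
    p=bot.camera("side");s,c=orange(p,(255,185,350,245));print(round(bot.get_obs()["time"],2),s,np.round(c,2),"ctr",s[0]+s[2]/2)
for u in(-.011,0,.011): print(u,proj(p,[.5735+u,-.111,.1515+.018+.026]))
E
python3 ball.py
```

```text
34.05 [279 206  26  26] [291.62 218.11] ctr 292.0
34.1 [279 206  26  26] [291.62 218.11] ctr 292.0
34.15 [279 206  26  26] [291.63 218.11] ctr 292.0
-0.011 [291.5529504  218.00966053]
0 [298.57362138 216.55816898]
0.011 [305.53938483 215.11802932]
```

The ball is still, about 11 mm off towards the held lug. I'll use a short quick shift of the dish by 10 mm towards the robot, so the ball's inertia carries it back toward the middle.

{"api": "step_arm", "payload": {"dr": [[0, 0, 0], [0, 0, 0], [0, 0, 0], [0, 0, 0], [0, 0, 0], [0, 0, 0], [0, 0, 0], [0, 0, 0]], "xyz": [[0.25, 0, 0], [0.25, 0, 0], [0.25, 0, 0], [0.25, 0, 0], [0.25, 0, 0], [0.25, 0, 0], [0.25, 0, 0], [0.25, 0, 0]], "gripper": [0.2, 0.2, 0.2, 0.2, 0.2, 0.2, 0.2, 0.2]}}

```text
time: 34.95
ee_pos: [0.4824, -0.1096, 0.1514]
tcp_rot: [180.0, -0.0, 178.5]
wrist_force: [0.3, -0.5, -1.9]
opening: 0.0283
```

```bash
sed -i 's/^for u in.*$/e=bot.get_obs()["ee_pos"];print(e)\nfor u in(-.011,0,.011): print(u,np.round(proj(p,[e[0]+.0811+u,-.111,e[2]+.044]),1))/' ball.py; python3 ball.py
```

```text
35.0 [277 206  26  26] [289.38 218.62] ctr 290.0
35.05 [277 206  26  26] [289.4  218.59] ctr 290.0
35.1 [277 206  26  26] [289.4  218.59] ctr 290.0
[ 0.48231981 -0.10957066  0.15144656]
-0.011 [285.1 219.4]
0 [292.1 217.9]
0.011 [299.2 216.5]
```

The ball's offset went from −11 mm to about −4 mm. One more, smaller nudge.

{"api": "step_arm", "payload": {"dr": [[0, 0, 0], [0, 0, 0], [0, 0, 0], [0, 0, 0], [0, 0, 0], [0, 0, 0], [0, 0, 0], [0, 0, 0]], "xyz": [[0.18, 0, 0], [0.18, 0, 0], [0.18, 0, 0], [0.18, 0, 0], [0.18, 0, 0], [0.18, 0, 0], [0.18, 0, 0], [0.18, 0, 0]], "gripper": [0.2, 0.2, 0.2, 0.2, 0.2, 0.2, 0.2, 0.2]}}

```text
time: 35.9
ee_pos: [0.4752, -0.1094, 0.1515]
tcp_rot: [180.0, -0.0, 178.5]
wrist_force: [0.5, -0.4, -2.3]
opening: 0.0284
```

```bash
python3 ball.py; python3 full.py | grep -v " dish"; python3 z.py; ls -t pics|head -3; python3 -c "
from fit3 import *
import glob
t=sorted(glob.glob('pics/Ftop_??.??.png'))[-1][5:-4]
cv2.imwrite('pics/ot7.png',overlay(t,'top',(405,225),.473,-.1115,.2,0))"
```

```text
35.95 [275 206  26  27] [287.77 218.85] ctr 288.0
36.0 [275 206  26  27] [287.79 218.88] ctr 288.0
36.05 [275 206  26  27] [287.79 218.88] ctr 288.0
[ 0.47514965 -0.1093778   0.15147317]
-0.011 [280.4 220.3]
0 [287.5 218.9]
0.011 [294.6 217.4]
side ball_center 0.89 [288.4, 219.6, 31.0, 27.6] [287.10973451 219.19115044]
side ball_center 0.53 [218.3, 177.4, 168.0, 84.3] [208.85407981 178.50714711]
Fside_36.05 [ 0.47514965 -0.1093778   0.15147317] [ 1.79973122e+02 -1.41859706e-03  1.78464032e+02] 0.028739967898781735 [-0.01958029  0.20624192 -0.04861338]
top ball_center 0.69 [416.5, 238.1, 26.4, 23.9] [415.12550607 238.05263158]
Ftop_36.20 [ 0.47512746 -0.10936823  0.15147832] [ 1.79972731e+02 -2.07895372e-03  1.78465594e+02] 0.02842475517370736 [0.00810306 0.05910319 0.02745761]
z.png
Ftop_36.20.png
Fside_36.05.png
```

View pics/z.png

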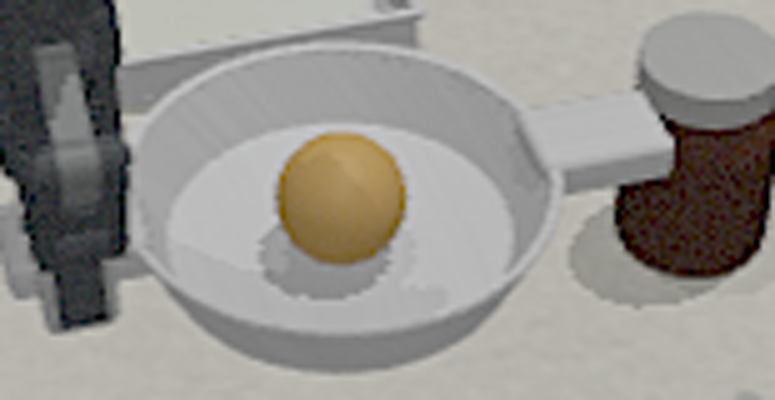

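View pics/ot7.png

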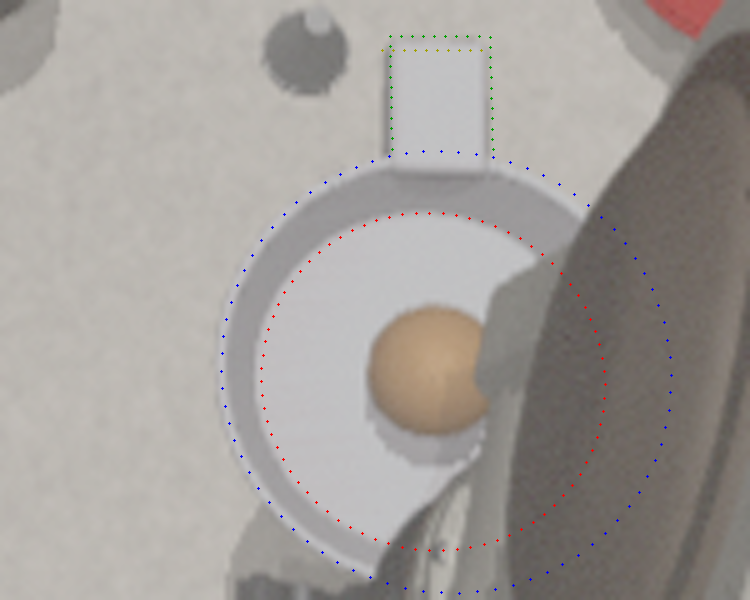

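The ball is back in the middle (ball 341 and floor 341 in the crop) and not moving. The dish is level to about 1° and the free lug points to +x. Handing in.

```bash
python3 ball.py; python3 -c "
from workcell import bot
print(bot.job_done())"
```

```text
36.4 [276 206  25  27] [287.87 218.87] ctr 288.5
36.45 [276 206  25  27] [287.88 218.88] ctr 288.5
36.5 [276 206  25  27] [287.88 218.88] ctr 288.5
[ 0.47513936 -0.10935815  0.15150856]
-0.011 [280.4 220.3]
0 [287.5 218.8]
0.011 [294.6 217.4]
the job is handed in; nothing more can be done
None
```

I handed the job in at 36.5 s with the dish held out by its lug and the ball at rest in the middle. The ball did not stay in the middle all the way. It rolled about 11 mm after the turn, before I brought it back.

**What I did:** I took the ball out of its paper case and set it down in the middle of the silver dish, where the wrist felt about 6 N of contact. I gripped the −y lug at 90 N, lifted the dish straight up, and then turned it about 77° in the air until the free lug pointed to +x.

**Last checks:**
- **Ball:** within about 1 mm of the middle along the lug line, and not moving.
- **Dish:** level to about 1°, with the free lug along +x to within about 1°.
- **Height:** underside about 0.17 m above the bench; the jar is 0.095 m high.
- **Bystanders:** I never moved the arm near the jar, nozzle or scale, though I did not re-measure them at the end.

**What disagreed or went wrong:**
- **Fingertip height:** the real fingertips sat about 27 mm higher than the reported TCP. I found this in the pictures. Lowering the shut fingers 25 mm below the tray floor, by the reading, met no contact. I corrected all heights for it.
- **Ball rolling:** my first levelling trim, about 2°, overshot because the first tilt fit was off. That caused the roll toward the held lug. I undid the trim and brought the ball back with two short quick shifts of the dish, 10 mm and 7 mm.

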